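Put finished parts away through the tipping tray of a lidded parts box

ROBOT

A 6-joint arm with a two-finger parallel gripper is mounted at the origin on a cart in front of the work surface, level with it; the furniture and walls round the work are solid. World frame = base frame: x ahead of the robot, y to its left, z up, the work surface at z = 0. Lengths are in m, angles in rad, forces in N, time in s.
With the tool pointing down it reaches from about 0.225 to 0.875 m from the base axis. Payload 3.4 kg.
Tool frame: the origin (TCP) lies between the finger pads; the fingertips stand 11 mm ahead of it and the grasp point (between the pads) lies 8 mm behind it; z points along the fingers, y is the direction in which the jaws open and shut (so a half turn about z gives the same grasp; the last joint's range is limited). The gripper opens to 85 mm and grips with 20 to 120 N. Pads are 22 mm wide; open, the fingers measure 114 mm over their backs; the gripper's body (76 mm by 85 mm) begins 54 mm behind the grasp point. The pads swing forward as they close: fully open they stand 13 mm farther back than shut.
Start: joints at [1.136, 0.276, 1.505, -0, 1.361, -0.121], TCP at [0.178, 0.547, 0.242] pointing down, gripper open.
Joint ranges: [-2.89, 2.89], [-0.75, 2.08], [0.22, 2.7], [-1.18, 4.32], [0.11, 2.71], [-2.7, 2.7]. Speed limits (rad/s): [2.57, 2.57, 3.14, 3.14, 3.14, 3.14].

INTERFACE

Orientations are given as a unit quaternion [w, x, y, z].
In Python, from rig import manip gives the robot as it stands. The module is installed in compiled form; this text tells all that it offers.
- The arm moves only by the tool move_arm, never from a script. Its argument "series" is a list that holds one entry, the list of rows, each a list of 7 numbers: the shift along the world's x, y, z in m, then the turn, a rotation vector about the world's x, y, z in rad, then the finger opening in m, from 0 to 0.0854. A call has 1 to 20 rows; each row shifts and turns the commanded pose from where the row before left it; what a row does not reach is not made up. A row lasts 1/12 s, in which the tool goes at most 41.7 mm and 7.16 degrees, less where a joint would pass 70% of its speed; a pose out of reach is approached as far as the arm can. A call with a gripper value outside its range is refused whole. The fingers move at their own pace and stop on an object; "newtons" is the grip in N (left out, the last holds). Time passes only in rows, so rows that do not move let the fingers close. It gives the time, the measured TCP pose, the force and the opening at its end, in the units of the state.
- manip.get_state(): the state, without advancing time (a new reading comes with each control period).
- manip.get_image(name): name is "scene" or "top"; returns a dict with "color" (384x512x3 uint8, red, green, blue), "fx", "fy", "cx", "cy" (pixels), "k1" (the pictures are not rectified: a ray, as slopes to the right and down, at radius r is drawn at 1 + k1 r^2 times it, then the intrinsics apply), "R" (3x3) and "t" (3): a world point X has camera coordinates R X + t. Camera axes: x right, y down, z forward; pixel columns grow to the right and rows downward; lengths in m; the calibration is good to about 2 mm. A picture is of the moment at which its call begins. There is no depth.
- manip.sign_off(): hands the job in, once; it reports no verdict.
The state is a dict: "clock": time; "qpos": joint angles; "qd": joint speeds; "effort": joint torques, N m; "position": TCP position; "ee_rot": TCP orientation; "contact_force": force on the tool from outside, world axes, zero at the start; "moment": the same for the moment, N m; "width": finger opening in m.
Only numpy, scipy, OpenCV 4.12 (cv2) and the standard library are available. Lean on these libraries where they do the work, as an engineer would, in place of code of your own. Each camera call takes 0.05 s, during which the arm holds its last target.

TASK

Put the finished parts away in the grey parts box: while its lid is still shut, lay every plain bush, collar, washer, fork end and black plug that is on the desk in front of you in the box's tipping tray and let go. Then swing the black knob of the folding stay over, past its dead centre, so that the stay holds the lid open by itself with your hand off, lift the tray by its bar to tip all the parts into the box, and let the tray down flat again. Last, swing the stay back so that the lid is shut, leaving the ring gauge, the eraser and the micrometer where they lie.

Things in the scene. Friction and masses are not known exactly. Their poses are not given: they have to be found in the camera images.
- parts_box: grey steel parts box, fixed to the desk, 170 mm in its x, 314 mm in its y, origin on the desk under the hinge of the tray. At y = 0 to +168 it is an open-topped box (walls 4 mm, inside 162 x 160 mm, rims 100 mm high, the wall under the tray hinge 92 mm) closed by a grey lid; at y = -146 to 0 it is a solid deck 78 mm high on which the tray rests. Its -x side (towards the robot) carries the folding stay. Yaw varies little from 0, so +y is about left
- box_mid (a point): centre of the inner floor of the box, 84 mm along +y and 5 mm above the origin of the parts box, axes as the parts box
- tray (a joint): tipping tray of aluminium, hinged along the box's x axis at point tray_hinge. 0 = down on the deck (it falls back there when let go), grows as its back end (the -y end) is lifted, stop at 1.15 rad; the parts slide out over its open +y end into the box from about 0.7 rad up; at the stop all of them slide. About 0.22 kg
- tray_hinge (a point): mid of the tray's hinge line, 100 mm above the desk (fixed)
- tray_mid (a point): mid of the tray's floor, moves with the tray. Inside 150 mm along x and 136 mm along y (67 mm either side of this point); walls 24 mm high on three sides, open at +y; down, the floor falls 0.08 rad to the back (-y). Axes those of the parts box when the tray is down
- tray_bar (a point): centre of the round steel bar (12 mm across, 108 mm long along x, 92 mm free between its arms) behind the tray's back wall, the handle for tipping; 178 mm from the hinge line, 31 mm free between bar and wall; it turns within a pinch of the fingers, so the hand can stay upright. Two thin arms join it to the tray at x = -50 and +50 mm
- lid (a joint): lid of the box, grey plate 166 x 148 x 5 mm hinged along x at its +y edge, 104 mm above the desk. 0 = shut, about 1.38 rad when the stay is at dead centre. Linked to the stay by a steel rod, so it moves only with it; alone it falls shut, 0.2 to 0.33 kg
- stay (a joint): folding stay on the -x side of the box: a crank 72 mm long from point stay_hinge to the knob. 0 = folded (lid shut), dead centre at 1.83 rad, stop at 2.03 rad. Pulled over past dead centre it rests on its stop and holds the lid open at about 1.31 rad by itself; let go earlier it falls back and the lid shuts. Positive turns the knob from the tray side up and over to the +y side. About 4 N at the knob swings it
- stay_knob (a point): centre of the grip of the black knob, a round peg 16 mm across and 50 mm long along x, standing out from the crank to -x; folded it is 46 mm above the desk beside the tray hinge, at the stop 89 mm, 114 mm further along +y. It turns within a pinch of the fingers, so the hand can stay upright
- stay_hinge (a point): point on the axis of the crank (along x) level with the middle of the knob, 75 mm along +y and 32 mm above the origin of the parts box (fixed)
- bush_a: plain steel bush, 22 mm across, 18 mm high. Origin: centre of its underside, z up out of its top. One of the parts to put away; may be absent.
- collar: dark clamping collar, 28 mm across, 10 mm high. Origin: centre of its underside, z up out of its top. One of the parts to put away; may be absent.
- washer: thick steel washer, 34 mm across, 9 mm high. Origin: centre of its underside, z up out of its top. One of the parts to put away; may be absent.
- clevis_a: dark fork end standing on its base, 14 (x) x 22 (y) x 30 (z) mm, two prongs upward. Origin: centre of its underside, z up out of its top. One of the parts to put away; may be absent.
- clevis_b: dark fork end like the other, 14 (x) x 22 (y) x 30 (z) mm. Origin: centre of its underside, z up out of its top. One of the parts to put away; may be absent.
- black_plug: black moulded plug, 22 mm across, 9 mm high. Origin: centre of its underside, z up out of its top. One of the parts to put away; may be absent.
- ring_gauge: steel ring gauge, 49 mm across, 15 mm high, origin at the centre of its underside; leave it. (To its right, at world y below -0.40 m from x = 0.40 m on, stands a tall stack of letter trays.)
- eraser: eraser 20 x 46 x 12 mm, origin at the centre of its underside; leave it
- micrometer: micrometer lying flat, 53 x 124 x 18 mm, origin under its centre; leave it

How it is judged:
By the outcome, as a careful person would: the job done as asked, in the order asked, and still so for the second after the job is handed in, with the robot touching nothing.
Of bush_a, collar, washer, clevis_a, clevis_b, black_plug only 3 to 5 are there at a start; the rules pass over those that are not, and their reading is None.
At some moment in a run one of bush_a, collar, washer, clevis_a, clevis_b, black_plug may be knocked a few centimetres aside while the robot is not near it.
Once in a run the grip may slacken for a moment while it holds something.
It also fails if it takes over 210 s, if anything falls off the work surface, if the arm or the gripper's body presses on something with over 40 N, if the wrist force passes 120 N, or if a joint passes its speed limit or range.

## Working session

There is one attempt and no reset: what is moved stays moved. The work goes in short steps, Python scripts to look and compute and a tool call to move; the robot and the scene stay as the last step left them, time stands still between calls to the robot, and variables do not carry over. Pictures are saved under pics/ and viewed, and the job is handed in when it is done.

Besides the shell and the picture viewer there is one more tool, called after "Request:" as name(argument=value, ...) on one line, values as JSON. move_arm: Moves the arm, as the interface text tells. Its arguments: {"type":"object","properties":{"series":{"type":"array"},"newtons":{"type":"number"}},"required":["series"]}

```bash
ls; mkdir -p pics
cat > h.py <<'E'
import numpy as np, cv2
from rig import manip
def snap(name, fn):
    im=manip.get_image(name); cv2.imwrite('pics/'+fn+'.png', cv2.cvtColor(im['color'],cv2.COLOR_RGB2BGR)); np.savez('pics/'+fn+'.npz',**{k:np.array(v) for k,v in im.items()}); return im
def load(fn): return dict(np.load('pics/'+fn+'.npz'))
def ray(im,u,v):
    x=(u-im['cx'])/im['fx']; y=(v-im['cy'])/im['fy']; d=np.array([x,y]); s=d.copy()
    for _ in range(20): s=d/(1+float(im['k1'])*(s@s))
    R=np.array(im['R']);t=np.array(im['t']); return -R.T@t, R.T@np.array([s[0],s[1],1])
def plane(im,u,v,z):
    o,d=ray(im,u,v); return o+d*(z-o[2])/d[2]
def proj(im,X):
    c=np.array(im['R'])@np.array(X)+np.array(im['t']); s=c[:2]/c[2]; s=s*(1+float(im['k1'])*(s@s)); return np.array([s[0]*im['fx']+im['cx'],s[1]*im['fy']+im['cy']])
def st():
    s=manip.get_state(); print({k:np.round(s[k],4).tolist() for k in ('clock','position','ee_rot','contact_force','width','qpos')})
E
python3 - <<'E'
from h import *
for n in ('scene','top'):
    im=snap(n,n+'0'); print(n,im['fx'],im['k1'],-np.array(im['R']).T@im['t'],np.round(im['R'],3).tolist())
st()
E
```

```text
pics
scene 406.38647233960165 -0.1178154261575172 [ 0.0943433  -0.67700987  0.67480253] [[0.852, -0.524, -0.006], [-0.303, -0.484, -0.821], [0.427, 0.701, -0.571]]
top 433.92217753119763 -0.1579703301375765 [0.42871469 0.07540552 1.17933279] [[-0.027, -1.0, -0.013], [-0.992, 0.028, -0.119], [0.119, 0.01, -0.993]]
{'clock': 0.1, 'position': [0.1773, 0.5465, 0.2415], 'ee_rot': [-0.0002, 0.1562, 0.9877, -0.0008], 'contact_force': [0.163, -0.5022, -0.4822], 'width': 0.0853, 'qpos': [1.136, 0.2765, 1.506, -0.0, 1.3607, -0.121]}
```

View pics/scene0.png

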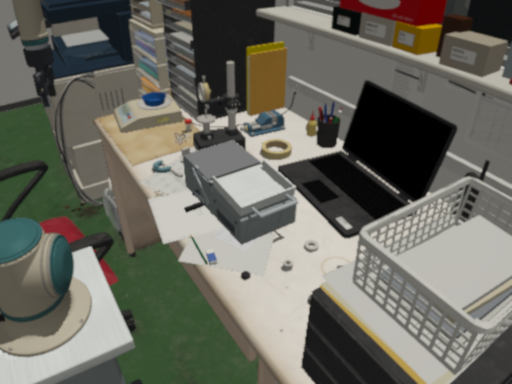

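View pics/top0.png

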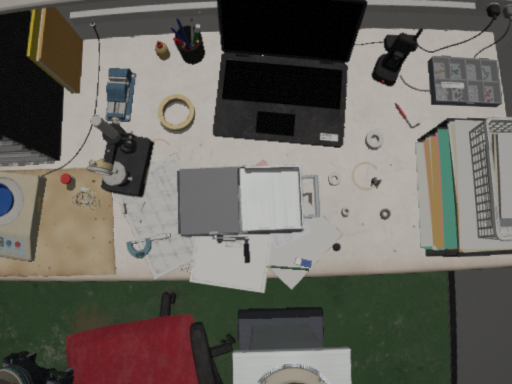

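Run:
```python
from h import *
im=cv2.imread('pics/top0.png')
cv2.imwrite('pics/z1.png',cv2.resize(im[120:280,290:430],None,fx=4,fy=4,interpolation=cv2.INTER_CUBIC)[:600])
cv2.imwrite('pics/z2.png',cv2.resize(im[150:290,110:320],None,fx=3.8,fy=3.8,interpolation=cv2.INTER_CUBIC))
im=cv2.imread('pics/scene0.png')
cv2.imwrite('pics/z3.png',cv2.resize(im[220:350,180:380],None,fx=4,fy=4,interpolation=cv2.INTER_CUBIC))
cv2.imwrite('pics/z4.png',cv2.resize(im[130:250,150:310],None,fx=4.5,fy=4.5,interpolation=cv2.INTER_CUBIC))
```

```text
(no output)
```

View pics/z1.png

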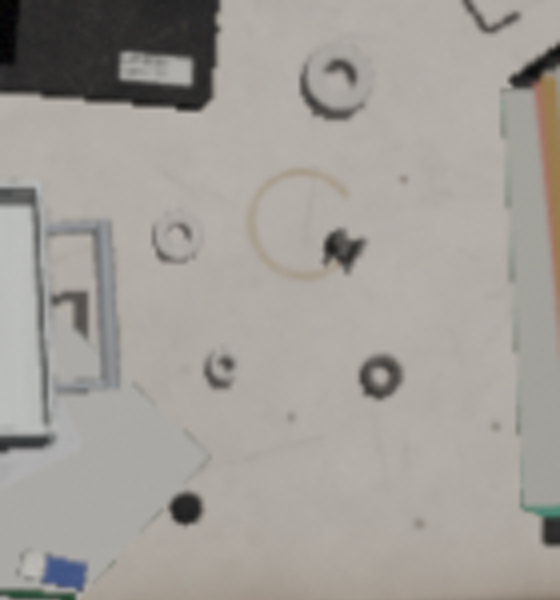

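View pics/z2.png

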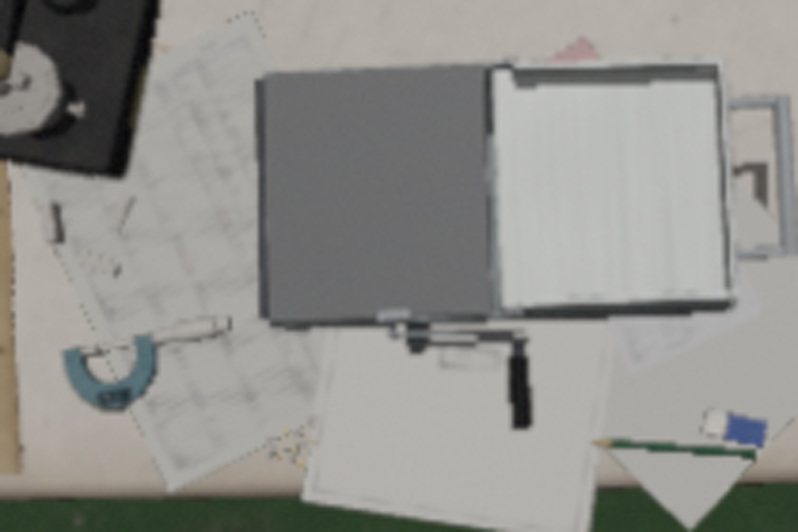

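View pics/z3.png

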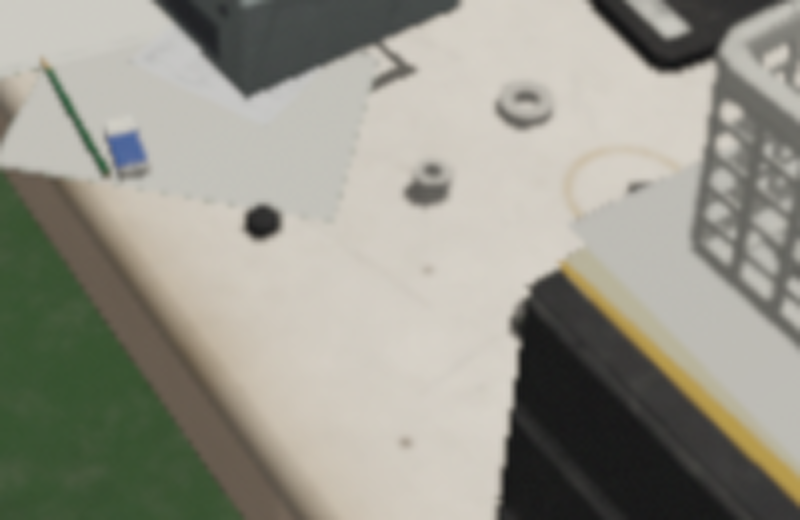

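View pics/z4.png

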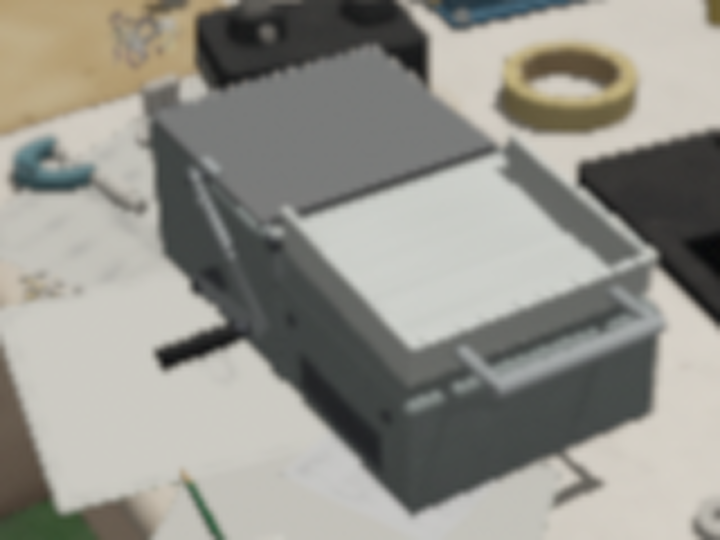

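```bash
cat > meas.py <<'E'
from h import *
def blob(im,u,v,r,thr=28):
    g=cv2.cvtColor(im['color'],cv2.COLOR_RGB2LAB).astype(float)
    u0,v0=int(round(u)),int(round(v)); p=g[v0-r:v0+r+1,u0-r:u0+r+1]
    bg=np.median(p.reshape(-1,3),0); d=np.linalg.norm(p-bg,axis=2)
    m=(d>thr).astype(np.uint8)
    c,_=cv2.findContours(m,cv2.RETR_EXTERNAL,cv2.CHAIN_APPROX_NONE)
    c=max(c,key=cv2.contourArea) if c else None
    h=cv2.convexHull(c); rect=cv2.minAreaRect(h); M=cv2.moments(h)
    cen=(M['m10']/M['m00']+u0-r,M['m01']/M['m00']+v0-r)
    return cen,rect,cv2.boundingRect(h)
E
python3 - <<'E'
from meas import *
im=load('top0')
for n,u,v,r,h in [('washer',334,180,11,9),('bush',345,212,9,18),('plug',336,247,8,9),('collar',385,213,11,10),('clevis',376,182,11,30),('ring',374,140,16,15)]:
  for thr in (15,28):
    c,rect,bb=blob(im,u,v,r,thr)
    print(n,thr,np.round(c,1),np.round(rect[1],1),round(rect[2]),bb,[np.round(plane(im,*c,z/1000),4)[:2].tolist() for z in (0,h/2,h)])
# box features (pixels from z2: scale 3.8, offs 110,150)
for n,a,b,z in [('lidNW',259,76,.109),('lidSW',265,320,.109),('lidSE',495,316,.109),('lidNE',487,66,.109),('trayNEwall',722,62,.11),('traySEwall',735,303,.11),('knobtip',520,428,.046),('knobbase',519,345,.046),('barN',783,96,.09),('barS',788,256,.09)]:
    print(n,np.round(plane(im,110+a/3.8-.4,150+b/3.8-.4,z),4))
E
```

```text
washer 15 [332.  181.7] [12.8  6.2] 35 (5, 7, 11, 10) [[0.6042, -0.1294], [0.6035, -0.1286], [0.6029, -0.1278]]
washer 28 [331.2 182.2] [11.3  4.7] 41 (5, 8, 9, 9) [[0.603, -0.1269], [0.6024, -0.1262], [0.6017, -0.1254]]
bush 15 [344.5 212.3] [9. 7.] 90 (5, 5, 8, 10) [[0.5187, -0.1597], [0.518, -0.1579], [0.5173, -0.1561]]
bush 28 [343.4 213.3] [8.6 4.5] 50 (5, 6, 7, 8) [[0.516, -0.1565], [0.5153, -0.1547], [0.5146, -0.1529]]
plug 15 [336.1 246.6] [9. 8.] 90 (4, 3, 9, 10) [[0.4261, -0.1324], [0.4261, -0.1316], [0.4261, -0.1308]]
plug 28 [336.1 246.7] [8. 8.] 90 (4, 4, 9, 9) [[0.4257, -0.1323], [0.4257, -0.1315], [0.4257, -0.1308]]
collar 15 [384.5 213.7] [11. 11.] 90 (5, 6, 12, 12) [[0.5114, -0.2714], [0.5111, -0.2699], [0.5107, -0.2685]]
collar 28 [384.8 213.7] [10. 10.] 90 (6, 7, 11, 11) [[0.5113, -0.2721], [0.5109, -0.2706], [0.5106, -0.2691]]
clevis 15 [375.1 182.3] [10.  11.1] 22 (5, 6, 12, 12) [[0.5994, -0.2502], [0.5972, -0.246], [0.595, -0.2419]]
clevis 28 [375.1 182.2] [9.8 9.8] 22 (5, 6, 12, 12) [[0.5997, -0.2502], [0.5975, -0.2461], [0.5953, -0.2419]]
ring 15 [371.8 143.1] [18.8 10.8] 36 (7, 10, 17, 17) [[0.711, -0.248], [0.7092, -0.2459], [0.7074, -0.2439]]
ring 28 [371.4 143.8] [17.2  9. ] 33 (7, 12, 16, 14) [[0.7089, -0.2467], [0.7072, -0.2446], [0.7054, -0.2426]]
lidNW [0.6301 0.2762 0.109 ]
lidSW [0.4684 0.2733 0.109 ]
lidSE [0.4674 0.123  0.109 ]
lidNE [0.632  0.1244 0.109 ]
trayNEwall [ 0.6301 -0.0306  0.11  ]
traySEwall [ 0.4713 -0.0328  0.11  ]
knobtip [0.3927 0.1105 0.046 ]
knobbase [0.4493 0.1098 0.046 ]
barN [ 0.6096 -0.0726  0.09  ]
barS [ 0.5022 -0.0712  0.09  ]
```

```bash
cat >> h.py <<'E'
def tri(pts):
    A=np.zeros((3,3));b=np.zeros(3);rs=[]
    for im,u,v in pts:
        o,d=ray(im,u,v);d=d/np.linalg.norm(d);P=np.eye(3)-np.outer(d,d);A+=P;b+=P@o;rs.append((P,o))
    X=np.linalg.solve(A,b); return X,[np.linalg.norm(P@(X-o)) for P,o in rs]
E
python3 - <<'E'
from meas import *
t=load('top0');s=load('scene0')
def T(a,b): return (t,110+a/3.8-.4,150+b/3.8-.4)
def S(a,b): return (s,150+a/4.5-.4,130+b/4.5-.4)
for n,p in [('barS',(T(788,256),S(498,385))),('barN',(T(783,96),S(660,322))),('knobtip',(T(520,428),S(162,358))),('knobbase',(T(519,345),S(238,331))),('traySE',(T(733,305),S(408,385))),('trayNE',(T(722,64),S(655,260))),('lidSW',(T(267,320),S(155,120)))]:
    X,r=tri(p);print(n,np.round(X,4),np.round(r,4))
def Z(a,b):return (t,290+a/4-.4,120+b/4-.4)
for n,a,b,z in [('washer',178,238,4.5),('bush',220,370,9),('plug',186,508,4.5),('collar',380,376,5),('clevis',343,250,15),('ring',336,80,7),('eraser',55,569,6)]:
    print(n,np.round(plane(*Z(a,b),z/1000),4))
E
python3 - <<'E'
import sys;sys.path.insert(0,'.')
import os;os.chdir('.')
from h import *
im=cv2.imread('pics/top0.png')
cv2.imwrite('pics/z5.png',cv2.resize(im[165:225,360:400],None,fx=12,fy=10,interpolation=cv2.INTER_LANCZOS4)[:600])
E
```

```text
barS [ 0.5023 -0.0702  0.1015] [0.001 0.001]
barN [ 0.6071 -0.0707  0.101 ] [0.0007 0.0007]
knobtip [0.3934 0.1103 0.0461] [0.0007 0.0007]
knobbase [0.4465 0.1111 0.0444] [0.0032 0.0032]
traySE [ 0.4713 -0.0337  0.0901] [0.0005 0.0005]
trayNE [ 0.6302 -0.0314  0.1095] [0.0016 0.0016]
lidSW [0.4691 0.2735 0.0996] [0.0003 0.0003]
washer [ 0.6106 -0.1347  0.0045]
bush [ 0.5185 -0.1582  0.009 ]
plug [ 0.4261 -0.1315  0.0045]
collar [ 0.5113 -0.2701  0.005 ]
clevis [ 0.5977 -0.2466  0.015 ]
ring [ 0.7192 -0.252   0.007 ]
eraser [ 0.3881 -0.041   0.006 ]
```

View pics/z5.png

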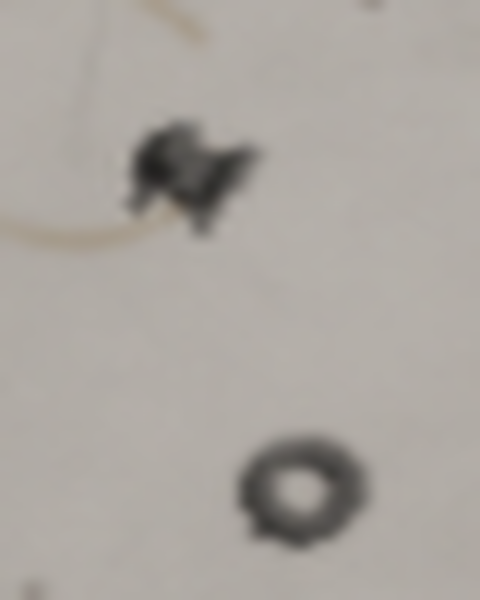

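Run:
```python
from h import *
im=cv2.imread('pics/top0.png')
a=cv2.resize(im[172:194,364:388],None,fx=20,fy=20,interpolation=cv2.INTER_NEAREST)
s=cv2.imread('pics/scene0.png')
b=cv2.resize(s[250:320,290:360],None,fx=6,fy=6,interpolation=cv2.INTER_NEAREST)
h=max(a.shape[0],b.shape[0])
a=cv2.copyMakeBorder(a,0,h-a.shape[0],0,0,0);b=cv2.copyMakeBorder(b,0,h-b.shape[0],0,0,0)
o=np.hstack([a,b])[:,:800]
cv2.imwrite('pics/z6.png',o)
print(im[174:192,366:386].mean(2).astype(int))
t=load('top0');s=load('scene0')
for z in (0,.03): print(proj(t,[.5977,-.2466,z]),proj(s,[.5977,-.2466,z]))
print(proj(s,[.5113,-.2701,.005]))
```

```text
[[167 168 171 171 171 172 172 172 173 173 172 171 171 171 172 172 171 172
  171 172]
 [167 168 171 172 171 172 172 172 172 173 172 172 171 171 173 172 172 172
  172 173]
 [166 169 171 172 172 172 171 168 164 165 166 172 172 173 173 173 173 173
  173 173]
 [167 169 171 171 172 172 162 152 121 124 143 169 171 172 173 173 174 174
  172 171]
 [167 168 170 171 171 162 117  82  84  95 127 165 171 170 167 171 173 172
  172 171]
 [166 167 169 171 167 132  72  57  80  88 113 145 155 147 137 155 168 173
  171 172]
 [166 167 169 170 164  91  47  56  78  81  87  94  90  81  96 132 163 171
  172 171]
 [166 168 168 168 158  75  35  41  65  81  85  73  53  68 103 146 169 172
  173 173]
 [169 168 169 168 151  76  38  37  57  82  80  61  51  79 123 160 171 173
  173 173]
 [170 169 171 170 162  92  60  58  66  77  71  47  62 100 142 169 172 173
  172 174]
 [170 169 170 170 153  96  91 108  70  56  56  49  89 139 161 172 173 174
  173 173]
 [169 169 170 168 138 100 125 150 111  74  61  70 122 167 173 173 175 175
  174 174]
 [169 169 169 170 162 131 155 154 144 119  89 102 144 170 173 173 174 174
  174 174]
 [165 165 164 163 160 154 157 159 162 155 106 124 166 173 174 174 174 175
  174 175]
 [155 154 154 153 155 157 163 168 170 164 137 145 170 173 174 175 174 174
  175 175]
 [153 153 155 158 161 166 169 171 171 172 169 170 172 173 174 175 174 174
  174 174]
 [163 163 165 167 169 169 170 171 170 171 172 172 172 172 172 173 174 174
  174 174]
 [169 168 169 170 170 171 172 171 171 172 172 172 172 172 172 172 173 174
  174 174]]
[373.92344793 182.92920561] [337.66188239 277.84161379]
[376.7835946  181.27985713] [339.45648099 268.39590074]
[314.64744152 299.40734712]
```

View pics/z6.png

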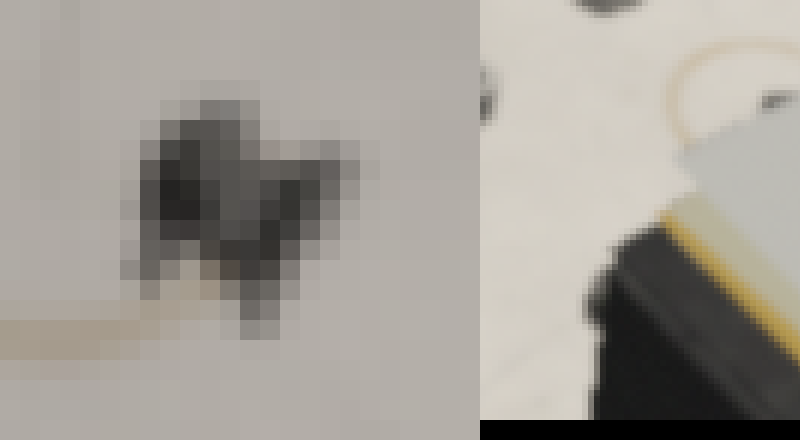

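Request:
move_arm(series=[[[0.017, -0.035, 0, 0, 0, -0.063, 0.06], [0.017, -0.035, 0, 0, 0, -0.063, 0.06], [0.017, -0.035, 0, 0, 0, -0.063, 0.06], [0.017, -0.035, 0, 0, 0, -0.063, 0.06], [0.017, -0.035, 0, 0, 0, -0.063, 0.06], [0.017, -0.035, 0, 0, 0, -0.063, 0.06], [0.017, -0.035, 0, 0, 0, -0.063, 0.06], [0.017, -0.035, 0, 0, 0, -0.063, 0.06], [0.017, -0.035, 0, 0, 0, -0.063, 0.06], [0.017, -0.035, 0, 0, 0, -0.063, 0.06], [0.017, -0.035, 0, 0, 0, -0.063, 0.06], [0.017, -0.035, 0, 0, 0, -0.063, 0.06], [0.017, -0.035, 0, 0, 0, -0.063, 0.06], [0.017, -0.035, 0, 0, 0, -0.063, 0.06], [0.017, -0.035, 0, 0, 0, -0.063, 0.05], [0.017, -0.035, 0, 0, 0, -0.063, 0.05], [0.017, -0.035, 0, 0, 0, -0.063, 0.05], [0.017, -0.035, 0, 0, 0, -0.063, 0.05], [0.017, -0.035, 0, 0, 0, -0.063, 0.05], [0.017, -0.035, 0, 0, 0, -0.063, 0.05]]], newtons=40)

```text
clock: 1.77
position: [0.5177, -0.1549, 0.2419]
ee_rot: [-0.0, 0.709, 0.705, -0.0]
contact_force: [0.3, 0.3, 1.2]
width: 0.0502
```

Request:
move_arm(series=[[[0.001, -0.003, -0.02, 0, 0, 0, 0.045], [0, 0, -0.03, 0, 0, 0, 0.045], [0, 0, -0.03, 0, 0, 0, 0.045], [0, 0, -0.03, 0, 0, 0, 0.045], [0, 0, -0.03, 0, 0, 0, 0.045], [0, 0, -0.03, 0, 0, 0, 0.045], [0, 0, -0.02, 0, 0, 0, 0.045], [0, 0, -0.014, 0, 0, 0, 0.045], [0, 0, -0.01, 0, 0, 0, 0.045], [0, 0, -0.007, 0, 0, 0, 0.045], [0, 0, -0.005, 0, 0, 0, 0.045], [0, 0, -0.003, 0, 0, 0, 0.045], [0, 0, 0, 0, 0, 0, 0.03], [0, 0, 0, 0, 0, 0, 0.015], [0, 0, 0, 0, 0, 0, 0.01], [0, 0, 0, 0, 0, 0, 0.01], [0, 0, 0, 0, 0, 0, 0.01]]])

```text
clock: 3.18
position: [0.5191, -0.1563, 0.0141]
ee_rot: [0.001, 0.708, 0.706, 0.0]
contact_force: [1.0, -0.5, 2.7]
width: 0.0202
```

Request:
move_arm(series=[[[0, 0, 0.01, 0, 0, 0, 0.01], [0, 0, 0.025, 0, 0, 0, 0.01], [0, 0, 0.035, 0, 0, 0, 0.01], [0, 0, 0.035, 0, 0, 0, 0.01], [0, 0.01, 0.035, 0, 0, 0, 0.01], [0, 0.025, 0.015, 0, 0, 0, 0.01], [0, 0.035, 0, 0, 0, 0, 0.01], [0, 0.035, 0, 0, 0, 0, 0.01], [0, 0.035, 0, 0, 0, 0, 0.01], [0, 0.035, 0, 0, 0, 0, 0.01], [0, 0.03, 0, 0, 0, 0, 0.01], [0, 0.02, 0, 0, 0, 0, 0.01], [0, 0, 0, 0, 0, 0, 0.01]]])

```text
clock: 4.27
position: [0.5178, 0.0727, 0.169]
ee_rot: [-0.001, 0.707, 0.707, 0.001]
contact_force: [0.7, -0.1, -0.5]
width: 0.0203
```

Run:
```python
from h import *
st()
im=snap('scene','s1'); im2=snap('top','t1')
a=cv2.resize(cv2.imread('pics/s1.png')[100:260,140:300],None,fx=2.5,fy=2.5); b=cv2.resize(cv2.imread('pics/t1.png')[120:280,240:400],None,fx=2.5,fy=2.5)
cv2.imwrite('pics/c1.png',np.hstack([a,b]))
```

```text
{'clock': 4.2667, 'position': [0.5178, 0.0727, 0.169], 'ee_rot': [-0.0007, 0.7068, 0.7074, 0.0009], 'contact_force': [0.6709, -0.0603, -0.4997], 'width': 0.0203, 'qpos': [0.0049, 0.2512, 1.7323, 0.0024, 1.1578, 0.0032]}
```

View pics/c1.png

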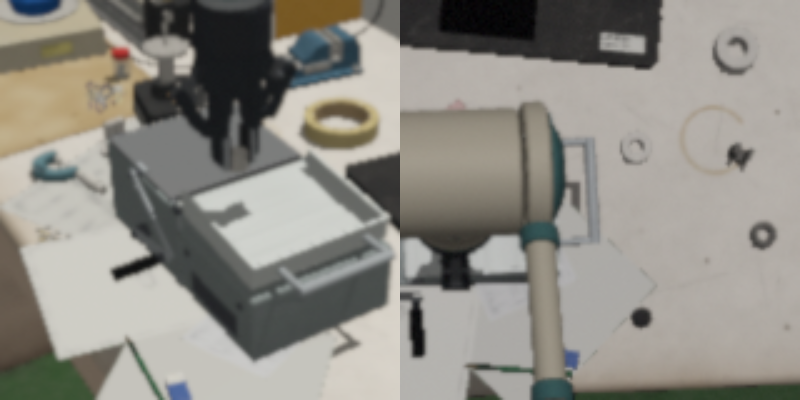

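Request:
move_arm(series=[[[0.002, -0.003, -0.012, 0, 0, 0, 0.01], [0, 0, -0.018, 0, 0, 0, 0.01], [0, 0, -0.012, 0, 0, 0, 0.01], [0, 0, -0.006, 0, 0, 0, 0.01], [0, 0, -0.003, 0, 0, 0, 0.01], [0, 0, -0.002, 0, 0, 0, 0.01], [0, 0, -0.002, 0, 0, 0, 0.01], [0, 0, 0, 0, 0, 0, 0.01]]])

```text
clock: 5.03
position: [0.5208, 0.0657, 0.1136]
ee_rot: [0.0, 0.708, 0.706, 0.0]
contact_force: [-0.3, -0.4, -0.4]
width: 0.0202
```

Request:
move_arm(series=[[[0, 0, -0.002, 0, 0, 0, 0.01], [0, 0, -0.002, 0, 0, 0, 0.01], [0, 0, 0, 0, 0, 0, 0.01], [0, 0, 0, 0, 0, 0, 0.01]]])

```text
clock: 5.37
position: [0.5212, 0.0658, 0.1108]
ee_rot: [0.001, 0.708, 0.706, 0.001]
contact_force: [-1.6, -1.1, 6.8]
width: 0.0204
```

Request:
move_arm(series=[[[0, 0, 0, 0, 0, 0, 0.03], [0, 0, 0, 0, 0, 0, 0.036], [0, 0, 0.004, 0, 0, 0, 0.036], [0, 0, 0.02, 0, 0, 0, 0.036], [0, 0, 0.03, 0, 0, 0, 0.04], [0.012, -0.028, 0.01, 0, 0, 0, 0.05], [0.013, -0.029, 0, 0, 0, 0, 0.055], [0.013, -0.029, 0, 0, 0, 0, 0.055], [0.013, -0.029, 0, 0, 0, 0, 0.055], [0.013, -0.029, 0, 0, 0, 0, 0.055], [0.013, -0.029, 0, 0, 0, 0, 0.055], [0.012, -0.027, 0, 0, 0, 0, 0.055], [0, 0, -0.01, 0, 0, 0, 0.055], [0, 0, -0.02, 0, 0, 0, 0.055]]])

```text
clock: 6.53
position: [0.612, -0.1365, 0.145]
ee_rot: [0.003, 0.709, 0.705, 0.001]
contact_force: [-0.6, 0.8, -0.6]
width: 0.0549
```

Run:
```python
from h import *
st()
im=snap('scene','s2'); im2=snap('top','t2')
a=cv2.resize(cv2.imread('pics/s2.png')[130:290,180:340],None,fx=2.5,fy=2.5); b=cv2.resize(cv2.imread('pics/t2.png')[120:280,240:400],None,fx=2.5,fy=2.5)
cv2.imwrite('pics/c2.png',np.hstack([a,b]))
```

```text
{'clock': 6.5333, 'position': [0.612, -0.1365, 0.145], 'ee_rot': [0.0028, 0.7091, 0.7051, 0.0014], 'contact_force': [-0.5885, 0.7844, -0.5799], 'width': 0.0549, 'qpos': [-0.3303, 0.4147, 1.5424, -0.0, 1.1784, -0.3248]}
```

View pics/c2.png

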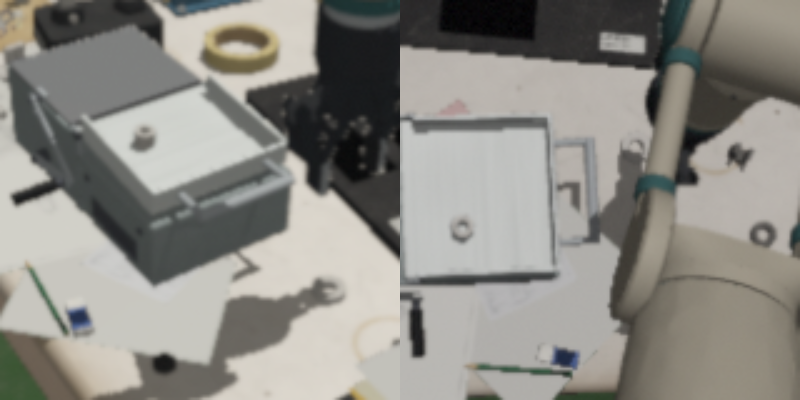

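Request:
move_arm(series=[[[-0.001, 0.001, -0.025, 0, 0, 0, 0.055], [0, 0, -0.03, 0, 0, 0, 0.055], [0, 0, -0.03, 0, 0, 0, 0.055], [0, 0, -0.017, 0, 0, 0, 0.055], [0, 0, -0.012, 0, 0, 0, 0.055], [0, 0, -0.008, 0, 0, 0, 0.055], [0, 0, -0.005, 0, 0, 0, 0.055], [0, 0, -0.003, 0, 0, 0, 0.055], [0, 0, 0, 0, 0, 0, 0.05], [0, 0, 0, 0, 0, 0, 0.03], [0, 0, 0, 0, 0, 0, 0.02], [0, 0, 0, 0, 0, 0, 0.02], [0, 0, 0, 0, 0, 0, 0.02]]])

```text
clock: 7.72
position: [0.6093, -0.1332, 0.0146]
ee_rot: [0.001, 0.708, 0.706, 0.001]
contact_force: [-0.6, 0.9, 5.7]
width: 0.0309
```

Request:
move_arm(series=[[[0, 0, 0.01, 0, 0, 0, 0.02], [0, 0, 0.025, 0, 0, 0, 0.02], [0, 0, 0.035, 0, 0, 0, 0.02], [0, 0, 0.035, 0, 0, 0, 0.02], [0, 0.01, 0.03, 0, 0, 0, 0.02], [-0.003, 0.025, 0.015, 0, 0, 0, 0.02], [-0.003, 0.03, 0, 0, 0, 0, 0.02], [-0.003, 0.03, 0, 0, 0, 0, 0.02], [-0.003, 0.03, 0, 0, 0, 0, 0.02], [-0.003, 0.03, 0, 0, 0, 0, 0.02], [-0.003, 0.025, 0, 0, 0, 0, 0.02], [-0.003, 0.018, -0.012, 0, 0, 0, 0.02], [0, 0.005, -0.018, 0, 0, 0, 0.02], [0, 0, -0.01, 0, 0, 0, 0.02], [0, 0, -0.004, 0, 0, 0, 0.02], [0, 0, 0, 0, 0, 0, 0.02]]])

```text
clock: 9.05
position: [0.5868, 0.0693, 0.1183]
ee_rot: [-0.001, 0.708, 0.706, -0.001]
contact_force: [-0.0, -0.8, -0.0]
width: 0.0308
```

Request:
move_arm(series=[[[0, 0, -0.003, 0, 0, 0, 0.02], [0, 0, -0.002, 0, 0, 0, 0.02], [0, 0, -0.001, 0, 0, 0, 0.02], [0, 0, 0, 0, 0, 0, 0.02], [0, 0, 0, 0, 0, 0, 0.02]]])

```text
clock: 9.47
position: [0.5877, 0.0696, 0.1136]
ee_rot: [0.0, 0.708, 0.706, 0.0]
contact_force: [1.1, 0.4, 0.0]
width: 0.031
```

Request:
move_arm(series=[[[0, 0, -0.002, 0, 0, 0, 0.02], [0, 0, 0, 0, 0, 0, 0.035], [0, 0, 0, 0, 0, 0, 0.045], [0, 0, 0.004, 0, 0, 0, 0.045], [0, 0, 0.02, 0, 0, 0, 0.045], [0, -0.01, 0.03, 0, 0, 0, 0.045], [0.001, -0.034, 0.01, 0, 0, -0.058, 0.045], [0.001, -0.034, 0, 0, 0, -0.058, 0.045], [0.001, -0.034, 0, 0, 0, -0.058, 0.045], [0.001, -0.034, 0, 0, 0, -0.058, 0.045], [0.001, -0.034, 0, 0, 0, -0.058, 0.045], [0.001, -0.034, 0, 0, 0, -0.058, 0.045], [0.001, -0.034, 0, 0, 0, -0.058, 0.045], [0.001, -0.034, 0, 0, 0, -0.058, 0.045], [0.001, -0.034, 0, 0, 0, -0.058, 0.045], [0, 0, 0, 0, 0, 0, 0.045]]])

```text
clock: 10.8
position: [0.5969, -0.253, 0.1755]
ee_rot: [0.003, 0.868, 0.497, -0.001]
contact_force: [0.9, 0.1, 0.2]
width: 0.0451
```

Run:
```python
from h import *
st()
im=snap('scene','s3'); im2=snap('top','t3')
a=cv2.resize(cv2.imread('pics/s3.png')[150:310,220:380],None,fx=2.5,fy=2.5); b=cv2.resize(cv2.imread('pics/t3.png')[120:280,240:400],None,fx=2.5,fy=2.5)
cv2.imwrite('pics/c3.png',np.hstack([a,b]))
```

```text
{'clock': 10.8, 'position': [0.5969, -0.253, 0.1755], 'ee_rot': [0.0026, 0.8679, 0.4967, -0.0006], 'contact_force': [0.8808, 0.0926, 0.2499], 'width': 0.0451, 'qpos': [-0.5061, 0.4235, 1.4467, -0.004, 1.2675, 0.0263]}
```

View pics/c3.png

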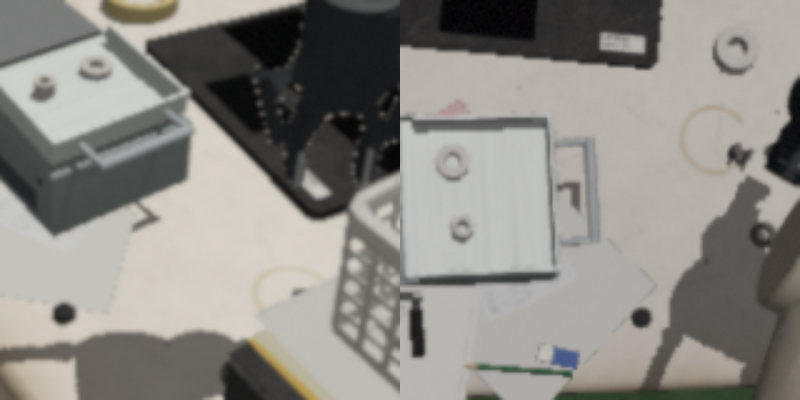

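Request:
move_arm(series=[[[0.002, 0.006, -0.02, 0, 0, 0, 0.045], [0, 0, -0.03, 0, 0, 0, 0.045], [0, 0, -0.03, 0, 0, 0, 0.045], [0, 0, -0.03, 0, 0, 0, 0.045], [0, 0, -0.022, 0, 0, 0, 0.045], [0, 0, -0.015, 0, 0, 0, 0.045], [0, 0, -0.008, 0, 0, 0, 0.045], [0, 0, -0.005, 0, 0, 0, 0.045], [0, 0, 0, 0, 0, 0, 0.035], [0, 0, 0, 0, 0, 0, 0.02], [0, 0, 0, 0, 0, 0, 0.008], [0, 0, 0, 0, 0, 0, 0.005], [0, 0, 0, 0, 0, 0, 0.005], [0, 0, 0, 0, 0, 0, 0.005]]])

```text
clock: 12.07
position: [0.5995, -0.2404, 0.0168]
ee_rot: [0.001, 0.866, 0.499, 0.001]
contact_force: [1.0, 0.3, 4.8]
width: 0.0121
```

Request:
move_arm(series=[[[0, 0, 0.01, 0, 0, 0, 0.005], [0, 0, 0.025, 0, 0, 0, 0.005], [0, 0, 0.035, 0, 0, 0, 0.005], [0, 0, 0.035, 0, 0, 0, 0.005], [-0.004, 0.014, 0.03, 0, 0, 0.02, 0.005], [-0.008, 0.026, 0.015, 0, 0, 0.05, 0.005], [-0.009, 0.029, 0, 0, 0, 0.06, 0.005], [-0.009, 0.029, 0, 0, 0, 0.06, 0.005], [-0.009, 0.029, 0, 0, 0, 0.06, 0.005], [-0.009, 0.029, 0, 0, 0, 0.06, 0.005], [-0.009, 0.029, 0, 0, 0, 0.06, 0.005], [-0.009, 0.029, 0, 0, 0, 0.06, 0.005], [-0.007, 0.024, 0, 0, 0, 0.06, 0.005], [-0.006, 0.02, -0.012, 0, 0, 0.04, 0.005], [0, 0, -0.018, 0, 0, 0, 0.005], [0, 0, -0.01, 0, 0, 0, 0.005], [0, 0, -0.003, 0, 0, 0, 0.005], [0, 0, 0, 0, 0, 0, 0.005]]])

```text
clock: 13.57
position: [0.519, 0.0175, 0.1216]
ee_rot: [-0.001, 0.706, 0.709, -0.001]
contact_force: [0.3, -0.0, -0.6]
width: 0.0123
```

Request:
move_arm(series=[[[0, 0, -0.004, 0, 0, 0, 0.005], [0, 0, -0.003, 0, 0, 0, 0.005], [0, 0, -0.002, 0, 0, 0, 0.005], [0, 0, -0.001, 0, 0, 0, 0.005], [0, 0, 0, 0, 0, 0, 0.005], [0, 0, 0, 0, 0, 0, 0.005]]])

```text
clock: 14.07
position: [0.5196, 0.0178, 0.1124]
ee_rot: [0.0, 0.705, 0.709, 0.0]
contact_force: [-0.8, -0.2, -1.1]
width: 0.012
```

Request:
move_arm(series=[[[0, 0, -0.001, 0, 0, 0, 0.005], [0, 0, -0.001, 0, 0, 0, 0.005], [0, 0, 0, 0, 0, 0, 0.012], [0, 0, 0, 0, 0, 0, 0.022], [0, 0, 0, 0, 0, 0, 0.03], [0, 0, 0.01, 0, 0, 0, 0.03], [0, 0, 0.03, 0, 0, 0, 0.03], [0, 0, 0.03, 0, 0, 0, 0.045], [-0.001, -0.034, 0, 0, 0, 0, 0.045], [-0.001, -0.036, 0, 0, 0, 0, 0.045], [-0.001, -0.036, 0, 0, 0, 0, 0.045], [-0.001, -0.036, 0, 0, 0, 0, 0.045], [-0.001, -0.036, 0, 0, 0, 0, 0.045], [-0.001, -0.036, 0, 0, 0, 0, 0.045], [-0.001, -0.036, 0, 0, 0, 0, 0.045], [-0.001, -0.034, 0, 0, 0, 0, 0.045], [0, 0, 0, 0, 0, 0, 0.045], [0, 0, 0, 0, 0, 0, 0.045]]])

```text
clock: 15.57
position: [0.5115, -0.2679, 0.1809]
ee_rot: [0.0, 0.706, 0.708, 0.0]
contact_force: [-0.2, 0.1, -0.2]
width: 0.045
```

Run:
```python
from h import *
st()
im=snap('scene','s4'); im2=snap('top','t4')
a=cv2.resize(cv2.imread('pics/s4.png')[150:310,220:380],None,fx=2.5,fy=2.5); b=cv2.resize(cv2.imread('pics/t4.png')[120:280,240:400],None,fx=2.5,fy=2.5)
cv2.imwrite('pics/c4.png',np.hstack([a,b]))
```

```text
{'clock': 15.5667, 'position': [0.5115, -0.2679, 0.1809], 'ee_rot': [0.0004, 0.7065, 0.7077, 0.0002], 'contact_force': [-0.242, 0.1281, -0.2012], 'width': 0.045, 'qpos': [-0.6032, 0.3192, 1.5994, 0.0002, 1.2222, -0.605]}
```

View pics/c4.png

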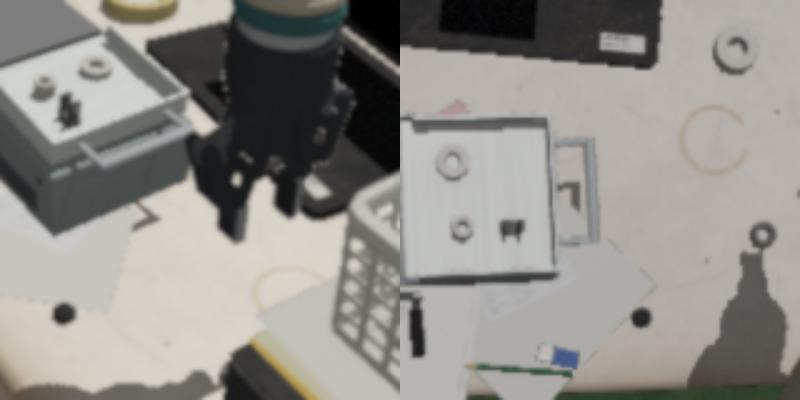

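Request:
move_arm(series=[[[0, -0.002, -0.02, 0, 0, 0, 0.048], [0, 0, -0.03, 0, 0, 0, 0.048], [0, 0, -0.03, 0, 0, 0, 0.048], [0, 0, -0.03, 0, 0, 0, 0.048], [0, 0, -0.025, 0, 0, 0, 0.048], [0, 0, -0.015, 0, 0, 0, 0.048], [0, 0, -0.008, 0, 0, 0, 0.048], [0, 0, -0.006, 0, 0, 0, 0.048], [0, 0, -0.004, 0, 0, 0, 0.048], [0, 0, 0, 0, 0, 0, 0.035], [0, 0, 0, 0, 0, 0, 0.025], [0, 0, 0, 0, 0, 0, 0.015], [0, 0, 0, 0, 0, 0, 0.015], [0, 0, 0, 0, 0, 0, 0.015]]])

```text
clock: 16.83
position: [0.5122, -0.2684, 0.0134]
ee_rot: [0.001, 0.705, 0.709, 0.0]
contact_force: [0.4, 0.7, 4.2]
width: 0.0246
```

Request:
move_arm(series=[[[0, 0, 0.01, 0, 0, 0, 0.015], [0, 0, 0.025, 0, 0, 0, 0.015], [0, 0, 0.035, 0, 0, 0, 0.015], [0, 0, 0.035, 0, 0, 0, 0.015], [0.004, 0.014, 0.03, 0, 0, 0, 0.015], [0.008, 0.03, 0.015, 0, 0, 0, 0.015], [0.009, 0.034, 0, 0, 0, 0, 0.015], [0.009, 0.034, 0, 0, 0, 0, 0.015], [0.009, 0.034, 0, 0, 0, 0, 0.015], [0.009, 0.034, 0, 0, 0, 0, 0.015], [0.009, 0.034, 0, 0, 0, 0, 0.015], [0.009, 0.034, 0, 0, 0, 0, 0.015], [0.006, 0.024, 0, 0, 0, 0, 0.015], [0.004, 0.016, -0.012, 0, 0, 0, 0.015], [0, 0, -0.018, 0, 0, 0, 0.015], [0, 0, -0.01, 0, 0, 0, 0.015], [0, 0, -0.006, 0, 0, 0, 0.015], [0, 0, 0, 0, 0, 0, 0.015]]])

```text
clock: 18.33
position: [0.5863, 0.0194, 0.1151]
ee_rot: [-0.001, 0.706, 0.709, -0.001]
contact_force: [0.2, 0.0, -0.6]
width: 0.0252
```

Request:
move_arm(series=[[[0, 0, -0.004, 0, 0, 0, 0.015], [0, 0, -0.003, 0, 0, 0, 0.015], [0, 0, -0.001, 0, 0, 0, 0.015], [0, 0, 0, 0, 0, 0, 0.015], [0, 0, 0, 0, 0, 0, 0.025], [0, 0, 0, 0, 0, 0, 0.04], [0, 0, 0, 0, 0, 0, 0.04], [0, 0, 0.01, 0, 0, 0, 0.04], [0, 0, 0.03, 0, 0, 0, 0.04], [0, 0, 0.03, 0, 0, 0, 0.04], [-0.02, -0.018, 0, 0, 0, 0, 0.04], [-0.023, -0.022, 0, 0, 0, 0, 0.04], [-0.023, -0.022, 0, 0, 0, 0, 0.04], [-0.023, -0.022, 0, 0, 0, 0, 0.04], [-0.023, -0.022, 0, 0, 0, 0, 0.04], [-0.023, -0.022, 0, 0, 0, 0, 0.04], [-0.023, -0.022, 0, 0, 0, 0, 0.04], [0, 0, 0, 0, 0, 0, 0.04], [0, 0, 0, 0, 0, 0, 0.04]]])

```text
clock: 19.92
position: [0.429, -0.1309, 0.1793]
ee_rot: [0.001, 0.706, 0.708, 0.0]
contact_force: [0.3, -0.3, 0.5]
width: 0.0401
```

Run:
```python
from h import *
st()
im=snap('scene','s4'); im2=snap('top','t4')
a=cv2.resize(cv2.imread('pics/s4.png')[130:290,180:340],None,fx=2.5,fy=2.5); b=cv2.resize(cv2.imread('pics/t4.png')[120:280,240:400],None,fx=2.5,fy=2.5)
cv2.imwrite('pics/c4.png',np.hstack([a,b]))
```

```text
{'clock': 19.9167, 'position': [0.429, -0.1309, 0.1793], 'ee_rot': [0.0008, 0.7064, 0.7078, 0.0004], 'contact_force': [0.3136, -0.2608, 0.4914], 'width': 0.0401, 'qpos': [-0.4517, 0.1329, 1.8614, 0.0003, 1.1456, -0.4538]}
```

View pics/c4.png

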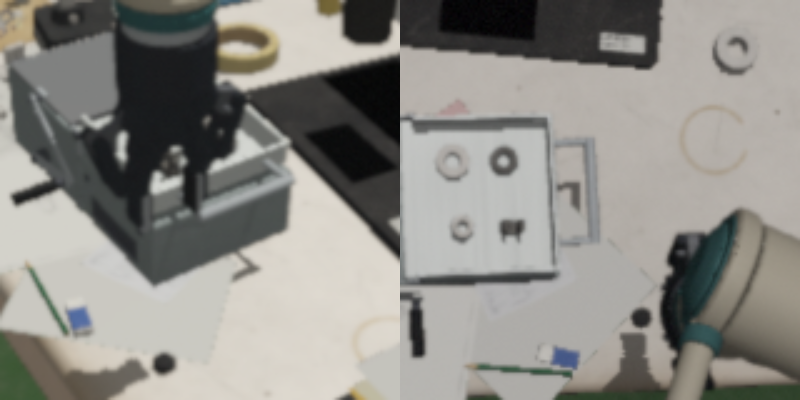

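Request:
move_arm(series=[[[-0.003, 0, -0.02, 0, 0, 0, 0.042], [0, 0, -0.03, 0, 0, 0, 0.042], [0, 0, -0.03, 0, 0, 0, 0.042], [0, 0, -0.03, 0, 0, 0, 0.042], [0, 0, -0.025, 0, 0, 0, 0.042], [0, 0, -0.015, 0, 0, 0, 0.042], [0, 0, -0.008, 0, 0, 0, 0.042], [0, 0, -0.005, 0, 0, 0, 0.042], [0, 0, -0.004, 0, 0, 0, 0.042], [0, 0, 0, 0, 0, 0, 0.03], [0, 0, 0, 0, 0, 0, 0.02], [0, 0, 0, 0, 0, 0, 0.012], [0, 0, 0, 0, 0, 0, 0.01], [0, 0, 0, 0, 0, 0, 0.01]]])

```text
clock: 21.18
position: [0.4272, -0.1304, 0.0121]
ee_rot: [0.001, 0.705, 0.709, 0.0]
contact_force: [0.8, -0.0, 3.4]
width: 0.0184
```

Request:
move_arm(series=[[[0, 0, 0.01, 0, 0, 0, 0.01], [0, 0, 0.025, 0, 0, 0, 0.01], [0, 0, 0.035, 0, 0, 0, 0.01], [0, 0, 0.035, 0, 0, 0, 0.01], [0, 0, 0.03, 0, 0, 0, 0.01], [0.014, 0.013, 0.015, 0, 0, 0, 0.01], [0.021, 0.02, 0, 0, 0, 0, 0.01], [0.021, 0.02, 0, 0, 0, 0, 0.01], [0.021, 0.02, 0, 0, 0, 0, 0.01], [0.021, 0.02, 0, 0, 0, 0, 0.01], [0.016, 0.015, 0, 0, 0, 0, 0.01], [0.012, 0.012, -0.012, 0, 0, 0, 0.01], [0, 0, -0.018, 0, 0, 0, 0.01], [0, 0, -0.01, 0, 0, 0, 0.01], [0, 0, -0.006, 0, 0, 0, 0.01], [0, 0, -0.003, 0, 0, 0, 0.01], [0, 0, 0, 0, 0, 0, 0.01]]])

```text
clock: 22.6
position: [0.5518, -0.0105, 0.1119]
ee_rot: [-0.0, 0.706, 0.709, -0.0]
contact_force: [-0.1, -0.4, -0.2]
width: 0.0189
```

Request:
move_arm(series=[[[0, 0, -0.004, 0, 0, 0, 0.01], [0, 0, -0.003, 0, 0, 0, 0.01], [0, 0, -0.001, 0, 0, 0, 0.01], [0, 0, 0, 0, 0, 0, 0.01], [0, 0, 0, 0, 0, 0, 0.02], [0, 0, 0, 0, 0, 0, 0.03], [0, 0, 0, 0, 0, 0, 0.032], [0, 0, 0.01, 0, 0, 0, 0.032], [0, 0, 0.025, 0, 0, 0, 0.032], [0, 0, 0.03, 0, 0, 0, 0.032], [-0.02, 0.005, 0.01, 0, 0, 0.11, 0.04], [-0.025, 0.01, 0.01, 0, 0, 0.12, 0.045], [-0.025, 0.01, 0, 0, 0, 0.12, 0.045], [-0.025, 0.01, 0, 0, 0, 0.12, 0.045], [-0.025, 0.01, 0, 0, 0, 0.12, 0.045], [-0.025, 0.015, 0, 0, 0, 0.12, 0.045], [-0.01, 0.015, 0, 0, 0, 0.12, 0.045], [0, 0.015, 0, 0, 0, 0.12, 0.045], [0, 0.015, 0, 0, 0, 0.12, 0.045], [0, 0.015, 0, 0, 0, 0.12, 0.045]]])

```text
clock: 24.27
position: [0.3974, 0.1107, 0.1905]
ee_rot: [0.001, 0.184, 0.983, 0.0]
contact_force: [-0.1, -0.6, 0.1]
width: 0.0454
```

Run:
```python
from h import *
st()
im=snap('scene','s5'); im2=snap('top','t5')
a=cv2.resize(cv2.imread('pics/s5.png')[130:290,180:340],None,fx=2.5,fy=2.5); b=cv2.resize(cv2.imread('pics/t5.png')[120:280,240:400],None,fx=2.5,fy=2.5)
cv2.imwrite('pics/c5.png',np.hstack([a,b]))
```

```text
{'clock': 24.2667, 'position': [0.3974, 0.1107, 0.1905], 'ee_rot': [0.001, 0.1839, 0.9829, 0.0003], 'contact_force': [-0.0746, -0.5534, 0.1196], 'width': 0.0454, 'qpos': [0.1025, 0.0675, 1.9074, 0.0, 1.1647, -1.0984]}
```

View pics/c5.png

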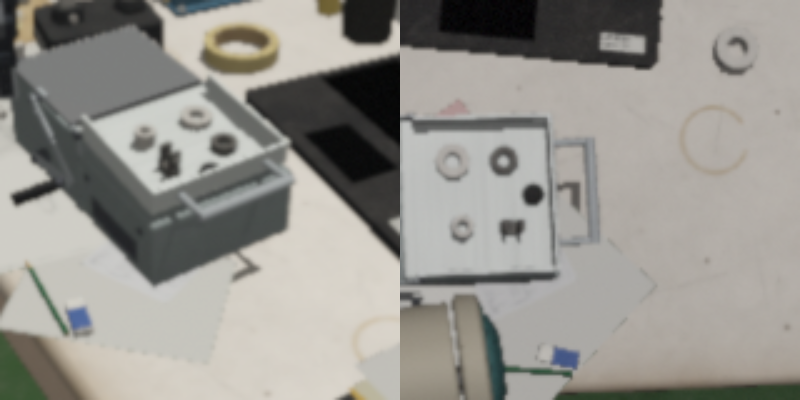

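Run:
```python
from h import *
im=load('t5')
for z in (.25,.3,.35,.4): print(z,plane(im,262,237.5,z),plane(im,280,250,z))
b=cv2.resize(cv2.imread('pics/t5.png')[180:330,170:310],None,fx=4,fy=4); cv2.imwrite('pics/c6.png',b)
b=cv2.resize(cv2.imread('pics/s5.png')[60:240,120:280],None,fx=3.3,fy=3.3); cv2.imwrite('pics/c7.png',b)
```

```text
0.25 [0.45086649 0.06966103 0.25      ] [0.42318497 0.03208556 0.25      ]
0.3 [0.44967467 0.06997009 0.3       ] [0.42348248 0.03441627 0.3       ]
0.35 [0.44848286 0.07027916 0.35      ] [0.42377999 0.03674697 0.35      ]
0.4 [0.44729105 0.07058823 0.4       ] [0.4240775  0.03907767 0.4       ]
```

View pics/c6.png

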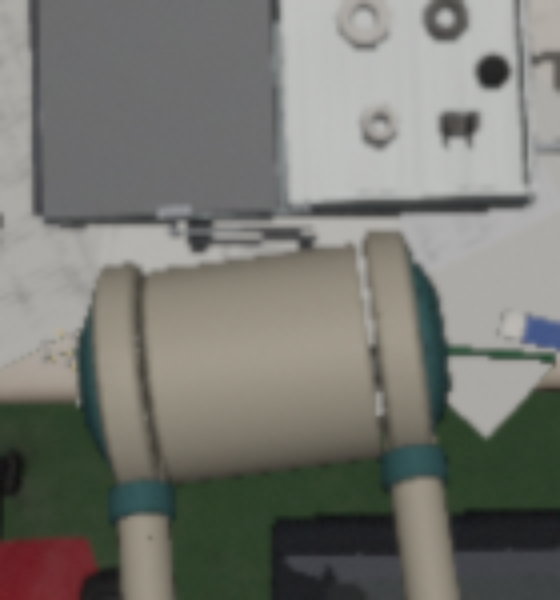

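View pics/c7.png

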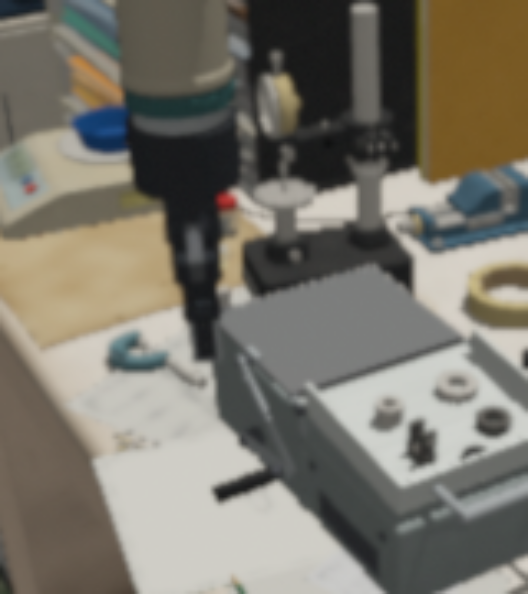

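Request:
move_arm(series=[[[0.002, 0, 0, 0, 0, 0.09, 0.04], [0.002, 0, -0.01, 0, 0, 0.09, 0.04], [0.002, 0, -0.025, 0, 0, 0.09, 0.04], [0.001, 0, -0.03, 0, 0, 0.09, 0.04], [0, 0, -0.03, 0, 0, 0.01, 0.04], [0, 0, -0.025, 0, 0, 0, 0.04], [0, 0, -0.015, 0, 0, 0, 0.04], [0, 0, -0.008, 0, 0, 0, 0.04], [0, 0, -0.004, 0, 0, 0, 0.04], [0, 0, 0, 0, 0, 0, 0.04]]])

```text
clock: 25.2
position: [0.4047, 0.1096, 0.0423]
ee_rot: [-0.0, 0.004, 1.0, -0.0]
contact_force: [-0.7, -0.1, 0.0]
width: 0.0403
```

Run:
```python
from h import *
st()
im=snap('scene','s6')
b=cv2.resize(cv2.imread('pics/s6.png')[100:260,120:280],None,fx=3.7,fy=3.7); cv2.imwrite('pics/c8.png',b)
```

```text
{'clock': 25.2, 'position': [0.4047, 0.1096, 0.0423], 'ee_rot': [-0.0002, 0.0036, 1.0, -0.0001], 'contact_force': [-0.7045, -0.1247, 0.0218], 'width': 0.0403, 'qpos': [0.0983, 0.2711, 2.1142, -0.0001, 0.7567, -1.4653]}
```

View pics/c8.png

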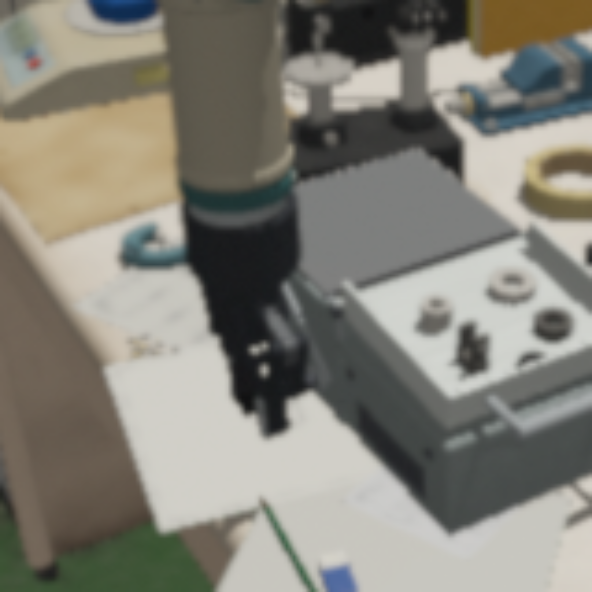

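Request:
move_arm(series=[[[0, 0, 0, 0, 0, 0, 0.03], [0, 0, 0, 0, 0, 0, 0.02], [0, 0, 0, 0, 0, 0, 0.008], [0, 0, 0, 0, 0, 0, 0.006], [0, 0, 0, 0, 0, 0, 0.006], [0, 0, 0, 0, 0, 0, 0.006]]])

```text
clock: 25.75
position: [0.4054, 0.1111, 0.0434]
ee_rot: [0.001, 0.003, 1.0, 0.001]
contact_force: [-0.6, 4.7, 3.2]
width: 0.0143
```

Run:
```python
from h import *
st()
# arc increments
a0=.196; N=24
y=lambda s:-.072*np.cos(a0+s); z=lambda s:.072*np.sin(a0+s)
S=np.linspace(0,2.03,N+1)
print([(round(1000*(y(S[i+1])-y(S[i])),1),round(1000*(z(S[i+1])-z(S[i])),1)) for i in range(N)])
```

```text
{'clock': 25.75, 'position': [0.4054, 0.1111, 0.0434], 'ee_rot': [0.0013, 0.0033, 1.0, 0.0011], 'contact_force': [-0.5675, 4.6566, 3.2471], 'width': 0.0143, 'qpos': [0.1, 0.269, 2.1132, 0.0029, 0.7565, -1.4664]}
[(np.float64(1.4), np.float64(5.9)), (np.float64(1.9), np.float64(5.8)), (np.float64(2.4), np.float64(5.6)), (np.float64(2.9), np.float64(5.4)), (np.float64(3.3), np.float64(5.1)), (np.float64(3.7), np.float64(4.8)), (np.float64(4.1), np.float64(4.5)), (np.float64(4.5), np.float64(4.1)), (np.float64(4.8), np.float64(3.7)), (np.float64(5.1), np.float64(3.3)), (np.float64(5.4), np.float64(2.8)), (np.float64(5.6), np.float64(2.4)), (np.float64(5.8), np.float64(1.9)), (np.float64(5.9), np.float64(1.4)), (np.float64(6.0), np.float64(0.9)), (np.float64(6.1), np.float64(0.4)), (np.float64(6.1), np.float64(-0.1)), (np.float64(6.1), np.float64(-0.6)), (np.float64(6.0), np.float64(-1.1)), (np.float64(5.9), np.float64(-1.7)), (np.float64(5.7), np.float64(-2.1)), (np.float64(5.5), np.float64(-2.6)), (np.float64(5.3), np.float64(-3.1)), (np.float64(5.0), np.float64(-3.5))]
```

Request:
move_arm(series=[[[0, 0.0014, 0.0059, 0, 0, 0, 0.006], [0, 0.0019, 0.0058, 0, 0, 0, 0.006], [0, 0.0024, 0.0056, 0, 0, 0, 0.006], [0, 0.0029, 0.0054, 0, 0, 0, 0.006], [0, 0.0033, 0.0051, 0, 0, 0, 0.006], [0, 0.0037, 0.0048, 0, 0, 0, 0.006]]])

```text
clock: 26.25
position: [0.4051, 0.1239, 0.0758]
ee_rot: [0.001, 0.002, 1.0, -0.002]
contact_force: [2.6, -8.2, -3.9]
width: 0.0144
```

Low forces; continue along the arc.

Request:
move_arm(series=[[[0, 0.0041, 0.0045, 0, 0, 0, 0.006], [0, 0.0045, 0.0041, 0, 0, 0, 0.006], [0, 0.0048, 0.0037, 0, 0, 0, 0.006], [0, 0.0051, 0.0033, 0, 0, 0, 0.006], [0, 0.0054, 0.0028, 0, 0, 0, 0.006], [0, 0.0056, 0.0024, 0, 0, 0, 0.006], [0, 0.0058, 0.0019, 0, 0, 0, 0.006], [0, 0.0059, 0.0014, 0, 0, 0, 0.006]]])

```text
clock: 26.92
position: [0.4046, 0.1626, 0.1028]
ee_rot: [0.001, 0.001, 1.0, -0.005]
contact_force: [-4.0, -13.1, 26.2]
width: 0.0143
```

Request:
move_arm(series=[[[0, 0.002, 0.002, 0, 0, 0, 0.006], [0, 0, 0, 0, 0, 0, 0.006]]])

```text
clock: 27.08
position: [0.4046, 0.1661, 0.1041]
ee_rot: [0.001, 0.001, 1.0, -0.003]
contact_force: [-2.5, -11.1, 18.6]
width: 0.0142
```

Run:
```python
from h import *
st()
im=snap('scene','s7')
b=cv2.resize(cv2.imread('pics/s7.png')[60:240,120:280],None,fx=3.3,fy=3.3); cv2.imwrite('pics/c9.png',b)
```

```text
{'clock': 27.0833, 'position': [0.4046, 0.1661, 0.1041], 'ee_rot': [0.0008, 0.0011, 1.0, -0.0031], 'contact_force': [-2.468, -11.0527, 18.5628], 'width': 0.0142, 'qpos': [0.2355, 0.2024, 1.9955, -0.008, 0.9435, -1.3283]}
```

View pics/c9.png

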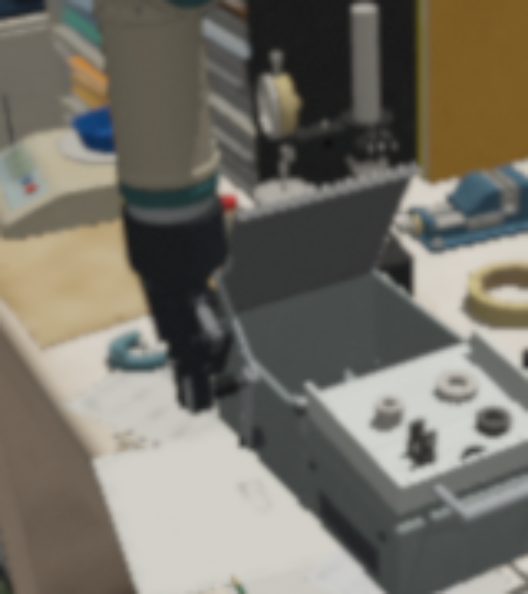

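Request:
move_arm(series=[[[0, 0.006, 0.0024, 0, 0, 0, 0.006], [0, 0.0061, 0.0014, 0, 0, 0, 0.006], [0, 0.0061, 0, 0, 0, 0, 0.006], [0, 0.0061, -0.0006, 0, 0, 0, 0.006], [0, 0.006, -0.0011, 0, 0, 0, 0.006]]])

```text
clock: 27.55
position: [0.4042, 0.1978, 0.1044]
ee_rot: [0.0, 0.002, 1.0, -0.002]
contact_force: [1.3, -4.8, -3.2]
width: 0.0142
```

Request:
move_arm(series=[[[0, 0.0059, -0.0017, 0, 0, 0, 0.006], [0, 0.0057, -0.0021, 0, 0, 0, 0.006], [0, 0.0055, -0.0026, 0, 0, 0, 0.006], [0, 0.0053, -0.0031, 0, 0, 0, 0.006], [0, 0.004, -0.0035, 0, 0, 0, 0.006], [0, 0, 0, 0, 0, 0, 0.006]]])

```text
clock: 28.05
position: [0.4037, 0.2257, 0.0896]
ee_rot: [-0.001, 0.003, 1.0, -0.0]
contact_force: [0.3, -3.0, -1.7]
width: 0.0142
```

Request:
move_arm(series=[[[0, 0.0015, -0.002, 0, 0, 0, 0.006], [0, 0.0015, -0.002, 0, 0, 0, 0.006], [0, 0, 0, 0, 0, 0, 0.006]]])

```text
clock: 28.3
position: [0.4037, 0.2261, 0.089]
ee_rot: [-0.0, 0.002, 1.0, -0.003]
contact_force: [-5.3, -13.0, 26.4]
width: 0.0141
```

Request:
move_arm(series=[[[0, -0.001, 0.001, 0, 0, 0, 0.006], [0, 0, 0, 0, 0, 0, 0.018], [0, 0, 0, 0, 0, 0, 0.03], [0, 0, 0, 0, 0, 0, 0.038], [0, 0, 0.01, 0, 0, 0, 0.038], [0, 0, 0.025, 0, 0, 0, 0.038], [-0.02, -0.01, 0.03, 0, 0, 0, 0.038], [-0.02, -0.02, 0.03, 0, 0, 0, 0.038], [-0.01, -0.03, 0.03, 0, 0, 0, 0.038], [0, -0.03, 0.02, 0, 0, 0, 0.038], [0, -0.03, 0, 0, 0, 0, 0.038]]])

```text
clock: 29.22
position: [0.357, 0.1093, 0.2348]
ee_rot: [0.005, 0.002, 1.0, 0.002]
contact_force: [0.6, 0.5, 0.1]
width: 0.0381
```

Run:
```python
from h import *
st()
im=snap('scene','s8')
b=cv2.resize(cv2.imread('pics/s8.png')[60:250,120:310],None,fx=3.1,fy=3.1); cv2.imwrite('pics/c10.png',b)
```

```text
{'clock': 29.2167, 'position': [0.357, 0.1093, 0.2348], 'ee_rot': [0.0048, 0.002, 1.0, 0.0016], 'contact_force': [0.6265, 0.5435, 0.0617], 'width': 0.0381, 'qpos': [0.1081, -0.0369, 1.8963, 0.0021, 1.2723, -1.4593]}
```

View pics/c10.png

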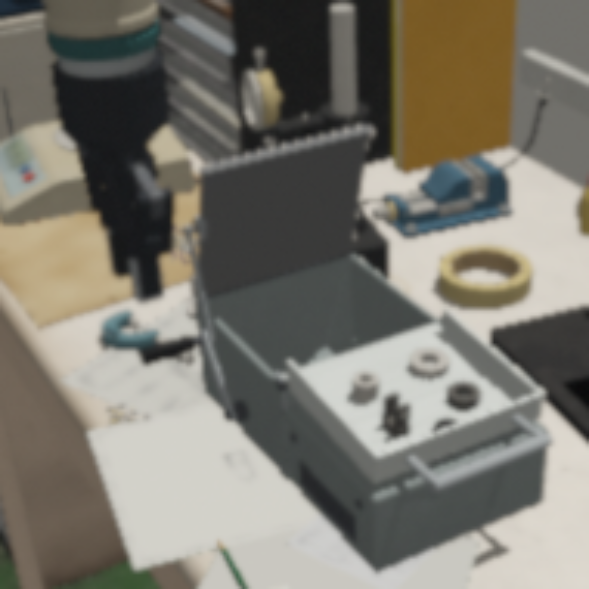

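Request:
move_arm(series=[[[0.018, -0.016, 0, 0, 0, 0, 0.03], [0.022, -0.02, 0, 0, 0, 0, 0.03], [0.022, -0.02, 0, 0, 0, 0, 0.03], [0.022, -0.02, 0, 0, 0, 0, 0.03], [0.022, -0.02, 0, 0, 0, 0, 0.028], [0.022, -0.02, 0, 0, 0, 0, 0.028], [0.022, -0.02, 0, 0, 0, 0, 0.028], [0.022, -0.02, 0, 0, 0, 0, 0.028], [0.018, -0.016, 0, 0, 0, 0, 0.028], [0.008, -0.008, -0.015, 0, 0, 0, 0.028], [0, 0, -0.025, 0, 0, 0, 0.028], [0, 0, -0.03, 0, 0, 0, 0.028], [0, 0, -0.02, 0, 0, 0, 0.028], [0, 0, 0, 0, 0, 0, 0.028]]])

```text
clock: 30.43
position: [0.55, -0.0697, 0.1356]
ee_rot: [-0.005, 0.003, 1.0, 0.002]
contact_force: [-0.5, -0.3, 1.2]
width: 0.0278
```

Run:
```python
from h import *
st()
im=snap('scene','s9'); snap('top','t9')
b=cv2.resize(cv2.imread('pics/s9.png')[90:250,180:340],None,fx=3.1,fy=3.1); cv2.imwrite('pics/c11.png',b)
```

```text
{'clock': 30.4333, 'position': [0.55, -0.0697, 0.1356], 'ee_rot': [-0.0048, 0.0033, 1.0, 0.002], 'contact_force': [-0.4886, -0.2925, 1.2206], 'width': 0.0278, 'qpos': [-0.2526, 0.3309, 1.7061, 0.0017, 1.115, -1.8175]}
```

View pics/c11.png

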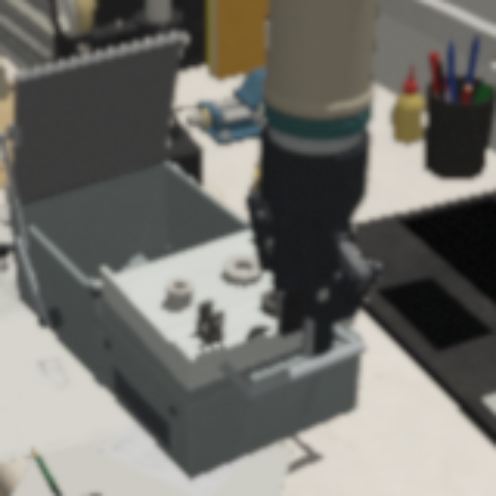

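Request:
move_arm(series=[[[0.004, -0.001, -0.01, 0, 0, 0, 0.028], [0, 0, -0.01, 0, 0, 0, 0.028], [0, 0, -0.008, 0, 0, 0, 0.028], [0, 0, -0.005, 0, 0, 0, 0.028], [0, 0, 0, 0, 0, 0, 0.028]]])

```text
clock: 30.95
position: [0.5561, -0.0719, 0.1066]
ee_rot: [-0.001, 0.003, 1.0, 0.0]
contact_force: [-0.9, 0.4, -0.4]
width: 0.0281
```

Request:
move_arm(series=[[[0, 0, -0.005, 0, 0, 0, 0.028], [0, 0, 0, 0, 0, 0, 0.018], [0, 0, 0, 0, 0, 0, 0.008], [0, 0, 0, 0, 0, 0, 0.004], [0, 0, 0, 0, 0, 0, 0.004], [0, 0, 0, 0, 0, 0, 0.004]]])

```text
clock: 31.45
position: [0.5566, -0.0696, 0.1026]
ee_rot: [-0.0, 0.003, 1.0, 0.002]
contact_force: [0.6, 7.4, -1.4]
width: 0.0103
```

Run:
```python
import numpy as np
N=20
f=lambda a:(-.178*np.cos(a),.178*np.sin(a))
S=np.linspace(0,1.15,N+1)
print([tuple(float(round(1000*(q-p),1)) for p,q in zip(f(S[i]),f(S[i+1]))) for i in range(N)])
```

```text
[(0.3, 10.2), (0.9, 10.2), (1.5, 10.1), (2.0, 10.0), (2.6, 9.9), (3.2, 9.7), (3.7, 9.5), (4.3, 9.3), (4.8, 9.0), (5.3, 8.7), (5.8, 8.4), (6.3, 8.1), (6.7, 7.7), (7.2, 7.3), (7.6, 6.9), (8.0, 6.4), (8.3, 6.0), (8.6, 5.5), (8.9, 5.0), (9.2, 4.4)]
```

Request:
move_arm(series=[[[0, 0.0005, 0.005, 0, 0, 0, 0.004], [0, 0.0003, 0.0102, 0, 0, 0, 0.004], [0, 0.0009, 0.0102, 0, 0, 0, 0.004], [0, 0.0015, 0.0101, 0, 0, 0, 0.004], [0, 0.002, 0.01, 0, 0, 0, 0.004], [0, 0.0026, 0.0099, 0, 0, 0, 0.004], [0, 0.0032, 0.0097, 0, 0, 0, 0.004]]])

```text
clock: 32.03
position: [0.5563, -0.0578, 0.1673]
ee_rot: [-0.001, 0.003, 1.0, 0.003]
contact_force: [1.1, 9.5, -8.0]
width: 0.0102
```

Request:
move_arm(series=[[[0, 0.0037, 0.0095, 0, 0, 0, 0.004], [0, 0.0043, 0.0093, 0, 0, 0, 0.004], [0, 0.0048, 0.009, 0, 0, 0, 0.004], [0, 0.0053, 0.0087, 0, 0, 0, 0.004], [0, 0.0058, 0.0084, 0, 0, 0, 0.004], [0, 0.0063, 0.0081, 0, 0, 0, 0.004], [0, 0.0067, 0.0077, 0, 0, 0, 0.004]]])

```text
clock: 32.62
position: [0.5557, -0.0215, 0.2271]
ee_rot: [-0.002, 0.003, 1.0, 0.003]
contact_force: [1.5, 5.4, -9.6]
width: 0.01
```

Request:
move_arm(series=[[[0, 0.0072, 0.0073, 0, 0, 0, 0.004], [0, 0.0076, 0.0069, 0, 0, 0, 0.004], [0, 0.008, 0.0064, 0, 0, 0, 0.004], [0, 0.0083, 0.006, 0, 0, 0, 0.004], [0, 0.0086, 0.0055, 0, 0, 0, 0.004], [0, 0.0089, 0.005, 0, 0, 0, 0.004], [0, 0.004, 0.002, 0, 0, 0, 0.004], [0, 0, 0, 0, 0, 0, 0.004]]])

```text
clock: 33.28
position: [0.5551, 0.0298, 0.2675]
ee_rot: [-0.002, 0.002, 1.0, 0.0]
contact_force: [-4.3, 3.7, -10.3]
width: 0.0103
```

Run:
```python
from h import *
st()
im=snap('scene','s10'); snap('top','t10')
a=cv2.resize(cv2.imread('pics/s10.png')[70:230,160:320],None,fx=2.5,fy=2.5); b=cv2.resize(cv2.imread('pics/t10.png')[120:280,160:320],None,fx=2.5,fy=2.5)
cv2.imwrite('pics/c12.png',np.hstack([a,b]))
```

```text
{'clock': 33.2833, 'position': [0.5551, 0.0298, 0.2675], 'ee_rot': [-0.0021, 0.0023, 1.0, 0.0005], 'contact_force': [-4.3411, 3.7488, -10.3065], 'width': 0.0103, 'qpos': [-0.0719, 0.2361, 1.4979, 0.0007, 1.4118, -1.6383]}
```

View pics/c12.png

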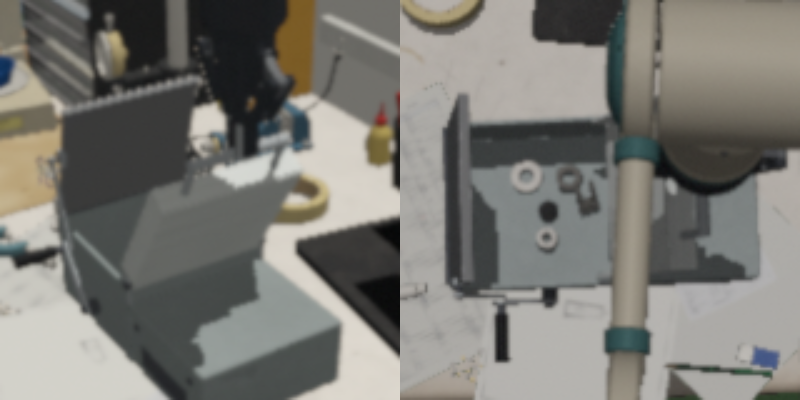

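Request:
move_arm(series=[[[0, 0.004, 0.002, 0, 0, 0, 0.004], [0, 0.003, 0.001, 0, 0, 0, 0.004], [0, 0, 0, 0, 0, 0, 0.004], [0, 0, 0, 0, 0, 0, 0.004], [0, 0, 0, 0, 0, 0, 0.004], [0, 0, 0, 0, 0, 0, 0.004]]])

```text
clock: 33.88
position: [0.555, 0.0357, 0.2705]
ee_rot: [-0.002, 0.003, 1.0, 0.0]
contact_force: [-5.0, 4.0, -8.1]
width: 0.0102
```

Run:
```python
from h import *
st()
snap('top','t11')
cv2.imwrite('pics/c13.png',cv2.resize(cv2.imread('pics/t11.png')[150:260,165:290],None,fx=5,fy=5,interpolation=cv2.INTER_CUBIC))
im=load('t11')
for u,v in [(370/2.5,177/2.5),]: pass
for n,(u,v) in dict(washer=(210,191),collar=(228,192),clevis=(235,199),plug=(219,204),bush=(219,215)).items(): print(n,plane(im,u,v,.01))
```

```text
{'clock': 33.8833, 'position': [0.555, 0.0357, 0.2705], 'ee_rot': [-0.0022, 0.0028, 1.0, 0.0], 'contact_force': [-5.0033, 4.0005, -8.1083], 'width': 0.0102, 'qpos': [-0.0607, 0.2353, 1.4917, -0.0002, 1.419, -1.6258]}
washer [0.5866033  0.20619254 0.01      ]
collar [0.5824378  0.15707623 0.01      ]
clevis [0.56273474 0.13842538 0.01      ]
plug [0.5503076  0.18219923 0.01      ]
bush [0.5203851  0.18274001 0.01      ]
```

View pics/c13.png

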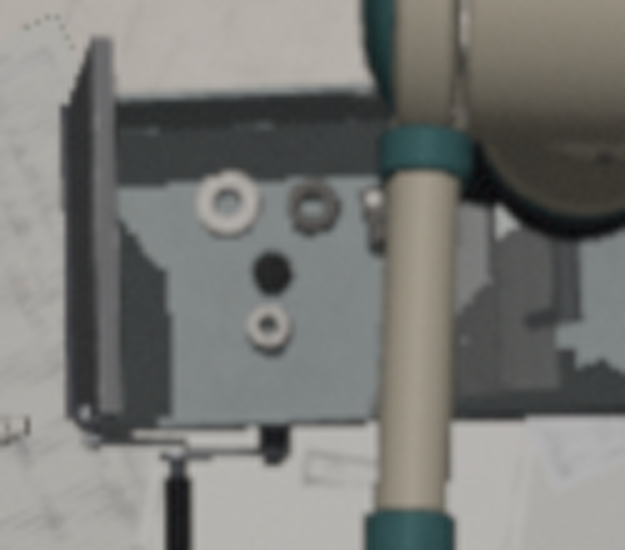

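Request:
move_arm(series=[[[0, -0.005, -0.002, 0, 0, 0, 0.004], [0, -0.0085, -0.004, 0, 0, 0, 0.004], [0, -0.0089, -0.005, 0, 0, 0, 0.004], [0, -0.0086, -0.0055, 0, 0, 0, 0.004], [0, -0.0083, -0.006, 0, 0, 0, 0.004], [0, -0.008, -0.0064, 0, 0, 0, 0.004], [0, -0.0076, -0.0069, 0, 0, 0, 0.004], [0, -0.0072, -0.0073, 0, 0, 0, 0.004], [0, -0.0067, -0.0077, 0, 0, 0, 0.004], [0, -0.0063, -0.0081, 0, 0, 0, 0.004], [0, -0.0058, -0.0084, 0, 0, 0, 0.004]]])

```text
clock: 34.85
position: [0.5562, -0.0435, 0.2038]
ee_rot: [-0.001, 0.003, 1.0, 0.002]
contact_force: [-3.6, 9.0, -4.8]
width: 0.0093
```

Request:
move_arm(series=[[[0, -0.003, -0.0087, 0, 0, 0, 0.004], [0, -0.0035, -0.009, 0, 0, 0, 0.004], [0, -0.0038, -0.0093, 0, 0, 0, 0.004], [0, -0.0035, -0.0095, 0, 0, 0, 0.004], [0, -0.0032, -0.0097, 0, 0, 0, 0.004], [0, -0.0026, -0.0099, 0, 0, 0, 0.004]]])

```text
clock: 35.35
position: [0.5566, -0.0659, 0.1485]
ee_rot: [-0.0, 0.003, 1.0, -0.001]
contact_force: [-5.2, 2.5, -0.7]
width: 0.0078
```

Run:
```python
from h import *
st()
snap('scene','s12'); snap('top','t12')
a=cv2.resize(cv2.imread('pics/s12.png')[110:230,190:310],None,fx=3.3,fy=3.3); b=cv2.resize(cv2.imread('pics/t12.png')[120:280,160:320],None,fx=2.475,fy=2.475)
cv2.imwrite('pics/c14.png',np.hstack([a,b]))
```

```text
{'clock': 35.35, 'position': [0.5566, -0.0659, 0.1485], 'ee_rot': [-0.0001, 0.003, 1.0, -0.0008], 'contact_force': [-5.2415, 2.5297, -0.749], 'width': 0.0078, 'qpos': [-0.241, 0.3226, 1.6825, -0.0018, 1.1363, -1.8051]}
```

View pics/c14.png

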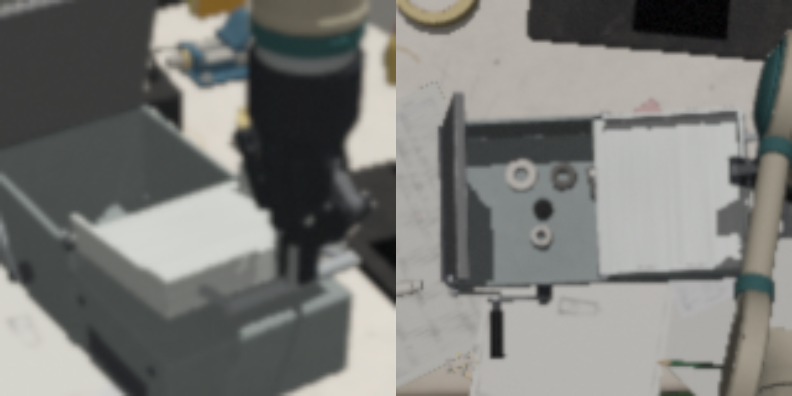

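Request:
move_arm(series=[[[0, -0.002, -0.01, 0, 0, 0, 0.004], [0, -0.0015, -0.0101, 0, 0, 0, 0.004], [0, -0.0009, -0.009, 0, 0, 0, 0.004], [0, -0.0003, -0.007, 0, 0, 0, 0.004], [0, 0, -0.004, 0, 0, 0, 0.004], [0, 0, -0.002, 0, 0, 0, 0.004], [0, 0, 0, 0, 0, 0, 0.004]]])

```text
clock: 36.03
position: [0.5596, -0.0706, 0.1152]
ee_rot: [0.005, 0.003, 1.0, -0.002]
contact_force: [-14.8, 3.5, 45.7]
width: 0.0042
```

Request:
move_arm(series=[[[0, 0, 0.015, 0, 0, 0, 0.004], [0, 0, 0.02, 0, 0, 0, 0.01], [0, 0, 0.03, 0, 0, 0, 0.02], [0, 0, 0.03, 0, 0, 0, 0.03], [-0.03, 0.01, 0.02, 0, 0, 0, 0.038], [-0.03, 0.02, 0.01, 0, 0, 0, 0.038], [-0.03, 0.025, 0, 0, 0, 0, 0.038], [-0.03, 0.025, 0, 0, 0, 0, 0.038], [-0.03, 0.025, 0, 0, 0, 0, 0.038], [-0.03, 0.025, 0, 0, 0, 0, 0.038]]])

```text
clock: 36.87
position: [0.3783, 0.0603, 0.2324]
ee_rot: [0.004, 0.004, 1.0, -0.001]
contact_force: [0.4, 0.7, 0.3]
width: 0.0384
```

Run:
```python
from h import *
st()
snap('scene','s13'); snap('top','t13')
a=cv2.resize(cv2.imread('pics/s13.png')[70:230,150:310],None,fx=2.5,fy=2.5); b=cv2.resize(cv2.imread('pics/t13.png')[130:290,170:330],None,fx=2.5,fy=2.5)
cv2.imwrite('pics/c15.png',np.hstack([a,b]))
```

```text
{'clock': 36.8667, 'position': [0.3783, 0.0603, 0.2324], 'ee_rot': [0.0041, 0.0036, 1.0, -0.0005], 'contact_force': [0.4388, 0.6832, 0.2893], 'width': 0.0384, 'qpos': [-0.0232, -0.0181, 1.8845, -0.0009, 1.2669, -1.5866]}
```

View pics/c15.png

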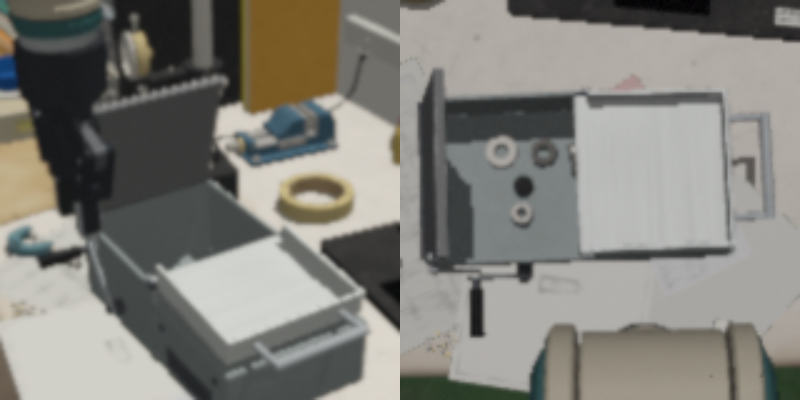

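Request:
move_arm(series=[[[0.003, 0.02, -0.005, 0, 0, 0, 0.038], [0.003, 0.025, -0.01, 0, 0, 0, 0.038], [0.004, 0.03, -0.01, 0, 0, 0, 0.038], [0.004, 0.03, -0.01, 0, 0, 0, 0.038], [0.004, 0.03, -0.01, 0, 0, 0, 0.038], [0.004, 0.02, -0.01, 0, 0, 0, 0.038], [0.004, 0.009, -0.02, 0, 0, 0, 0.038], [0, 0, -0.025, 0, 0, 0, 0.038], [0, 0, -0.02, 0, 0, 0, 0.038], [0, 0, -0.012, 0, 0, 0, 0.038], [0, 0, -0.008, 0, 0, 0, 0.038], [0, 0, -0.004, 0, 0, 0, 0.038], [0, 0, 0, 0, 0, 0, 0.038]]])

```text
clock: 38.05
position: [0.4044, 0.2242, 0.0865]
ee_rot: [0.001, 0.003, 1.0, 0.0]
contact_force: [-0.3, 0.2, -0.4]
width: 0.038
```

Request:
move_arm(series=[[[0, 0.001, 0, 0, 0, 0, 0.028], [0, 0, 0, 0, 0, 0, 0.018], [0, 0, 0, 0, 0, 0, 0.008], [0, 0, 0, 0, 0, 0, 0.006], [0, 0, 0, 0, 0, 0, 0.006]]], newtons=60)

```text
clock: 38.47
position: [0.4042, 0.2257, 0.0873]
ee_rot: [0.002, 0.003, 1.0, 0.001]
contact_force: [0.0, 2.1, 7.0]
width: 0.0141
```

Request:
move_arm(series=[[[0, -0.004, 0.0035, 0, 0, 0, 0.006], [0, -0.0053, 0.0031, 0, 0, 0, 0.006], [0, -0.0055, 0.0026, 0, 0, 0, 0.006], [0, -0.0057, 0.0021, 0, 0, 0, 0.006], [0, -0.0059, 0.0017, 0, 0, 0, 0.006], [0, -0.006, 0.0011, 0, 0, 0, 0.006]]])

```text
clock: 38.97
position: [0.4047, 0.1966, 0.1034]
ee_rot: [0.002, 0.004, 1.0, 0.005]
contact_force: [-4.7, 13.9, 22.1]
width: 0.0138
```

Request:
move_arm(series=[[[0, -0.0061, 0.0016, 0, 0, 0, 0.006], [0, -0.0061, 0.0006, 0, 0, 0, 0.006], [0, -0.0061, -0.0002, 0, 0, 0, 0.006], [0, -0.006, -0.0009, 0, 0, 0, 0.006], [0, -0.0059, -0.0014, 0, 0, 0, 0.006], [0, -0.0058, -0.0019, 0, 0, 0, 0.006]]])

```text
clock: 39.47
position: [0.4058, 0.1574, 0.1]
ee_rot: [0.003, 0.003, 1.0, 0.001]
contact_force: [1.5, 3.6, 10.0]
width: 0.0136
```

Request:
move_arm(series=[[[0, -0.0056, -0.0024, 0, 0, 0, 0.006], [0, -0.0054, -0.0028, 0, 0, 0, 0.006], [0, -0.0051, -0.0033, 0, 0, 0, 0.006], [0, -0.0048, -0.0037, 0, 0, 0, 0.006], [0, -0.0045, -0.0041, 0, 0, 0, 0.006], [0, -0.0041, -0.0045, 0, 0, 0, 0.006]]])

```text
clock: 39.97
position: [0.4061, 0.1271, 0.0783]
ee_rot: [0.003, 0.003, 1.0, 0.001]
contact_force: [5.4, 4.9, -2.7]
width: 0.0138
```

Request:
move_arm(series=[[[0, -0.0037, -0.0048, 0, 0, 0, 0.006], [0, -0.0033, -0.0051, 0, 0, 0, 0.006], [0, -0.0029, -0.0054, 0, 0, 0, 0.006], [0, -0.0024, -0.0056, 0, 0, 0, 0.006], [0, -0.0019, -0.0058, 0, 0, 0, 0.006], [0, -0.0014, -0.0054, 0, 0, 0, 0.006], [0, 0, 0, 0, 0, 0, 0.006]]])

```text
clock: 40.55
position: [0.4061, 0.1113, 0.0459]
ee_rot: [0.003, 0.003, 1.0, 0.0]
contact_force: [4.6, 0.4, 8.0]
width: 0.0137
```

Request:
move_arm(series=[[[0, 0, -0.0015, 0, 0, 0, 0.006], [0, 0, 0, 0, 0, 0, 0.018], [0, 0, 0, 0, 0, 0, 0.03], [0, 0, 0, 0, 0, 0, 0.036], [0, 0, 0.01, 0, 0, 0, 0.036], [0, 0, 0.025, 0, 0, 0, 0.036], [0, 0, 0.03, 0, 0, 0, 0.036], [-0.01, 0, 0.03, 0, 0, 0, 0.036], [-0.02, 0, 0.03, 0, 0, 0, 0.036], [-0.02, 0.02, 0.03, 0, 0, 0, 0.036], [-0.02, 0.03, 0.03, 0, 0, 0, 0.036], [-0.02, 0.03, 0, 0, 0, 0, 0.036], [0, 0.03, 0, 0, 0, 0, 0.036], [0, 0.03, 0, 0, 0, 0, 0.036], [0, 0.03, 0, 0, 0, 0, 0.036], [0, 0.03, 0, 0, 0, 0, 0.036], [0, 0, 0, 0, 0, 0, 0.036]]])

```text
clock: 41.97
position: [0.3148, 0.3122, 0.2246]
ee_rot: [-0.001, 0.001, 1.0, 0.001]
contact_force: [1.6, 0.8, -0.1]
width: 0.0361
```

Run:
```python
from h import *
st()
snap('scene','s14'); snap('top','t14')
a=cv2.resize(cv2.imread('pics/s14.png')[70:270,140:340],None,fx=2,fy=2); b=cv2.resize(cv2.imread('pics/t14.png')[110:310,110:310],None,fx=2,fy=2)
cv2.imwrite('pics/c16.png',np.hstack([a,b]))
# knob position now vs start
import cv2 as c
d=c.absdiff(c.imread('pics/top0.png'),c.imread('pics/t14.png')).max(2); c.imwrite('pics/d.png',d)
```

```text
{'clock': 41.9667, 'position': [0.3148, 0.3122, 0.2246], 'ee_rot': [-0.0006, 0.0012, 1.0, 0.0011], 'contact_force': [1.6457, 0.8074, -0.1435], 'width': 0.0361, 'qpos': [0.6221, 0.0875, 1.7933, 0.0025, 1.2605, -0.9471]}
```

View pics/c16.png

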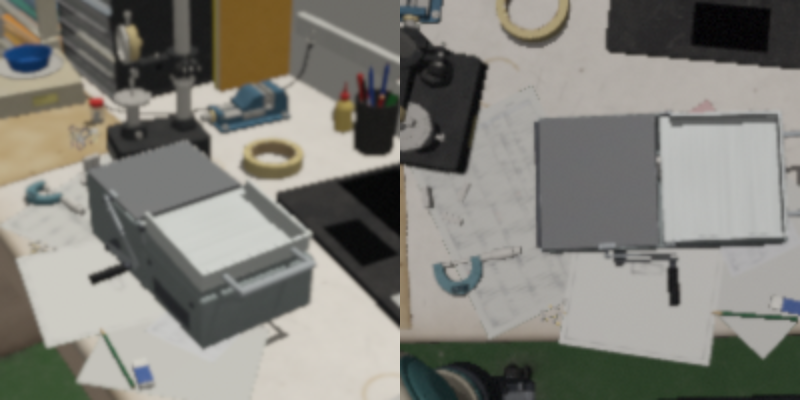

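View pics/d.png

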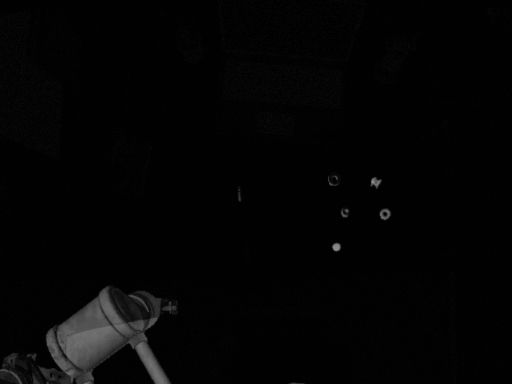

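Run:
```python
from h import *
im=[cv2.resize(cv2.imread('pics/%s.png'%n)[160:250,225:255],None,fx=10,fy=6.5,interpolation=cv2.INTER_NEAREST) for n in ('top0','t14')]
cv2.imwrite('pics/c17.png',np.hstack(im))
im=[cv2.resize(cv2.imread('pics/%s.png'%n)[140:220,170:270],None,fx=4,fy=4,interpolation=cv2.INTER_CUBIC) for n in ('scene0','s14')]
cv2.imwrite('pics/c18.png',np.hstack(im))
d=cv2.absdiff(cv2.imread('pics/scene0.png'),cv2.imread('pics/s14.png')).max(2)
ys,xs=np.where(d>25); print([(x,y) for x,y in zip(xs,ys) if x>150 and 100<y<250][:60])
d=cv2.absdiff(cv2.imread('pics/top0.png'),cv2.imread('pics/t14.png')).max(2)
print(d[183:204,236:243])
t=load('t14'); print([plane(t,239,v,.1) for v in (186,201)])
```

```text
[(np.int64(307), np.int64(241)), (np.int64(308), np.int64(241)), (np.int64(309), np.int64(241)), (np.int64(310), np.int64(241)), (np.int64(311), np.int64(241)), (np.int64(312), np.int64(241)), (np.int64(313), np.int64(241)), (np.int64(306), np.int64(242)), (np.int64(307), np.int64(242)), (np.int64(308), np.int64(242)), (np.int64(309), np.int64(242)), (np.int64(310), np.int64(242)), (np.int64(311), np.int64(242)), (np.int64(312), np.int64(242)), (np.int64(313), np.int64(242)), (np.int64(314), np.int64(242)), (np.int64(315), np.int64(242)), (np.int64(305), np.int64(243)), (np.int64(306), np.int64(243)), (np.int64(307), np.int64(243)), (np.int64(308), np.int64(243)), (np.int64(309), np.int64(243)), (np.int64(310), np.int64(243)), (np.int64(311), np.int64(243)), (np.int64(312), np.int64(243)), (np.int64(313), np.int64(243)), (np.int64(314), np.int64(243)), (np.int64(315), np.int64(243)), (np.int64(316), np.int64(243)), (np.int64(304), np.int64(244)), (np.int64(305), np.int64(244)), (np.int64(306), np.int64(244)), (np.int64(307), np.int64(244)), (np.int64(308), np.int64(244)), (np.int64(3
[... 716 characters left out ...]
4(246)), (np.int64(305), np.int64(246)), (np.int64(306), np.int64(246)), (np.int64(307), np.int64(246))]
[[ 1  2  1  2  2  1  1]
 [ 2  3  3  1  1  2  1]
 [ 3  2  3  2  2  2  1]
 [ 1  3  7 10  5  1  1]
 [ 1  4 21 22  6  2  1]
 [ 3  4  6 13  5  1  2]
 [ 1  3 33 43 17  1  1]
 [ 1  3 26 32 13  1  2]
 [ 1  3 16 15  6  2  2]
 [ 2  4 30 39 14  3  1]
 [ 2  7 28 40 15  2  2]
 [ 2  5 30 45 16  3  1]
 [ 1  6 30 50 23  4  2]
 [ 1  4 33 49 24  7  2]
 [ 0  5 31 48 28  8  3]
 [ 0  4 29 51 38 10  2]
 [ 1  3 26 62 41 12  2]
 [ 1  2 18 47 35  9  3]
 [ 3  2  5 21 18  5  2]
 [ 1  2  0  3  3  1  0]
 [ 1  1  1  1  1  1  2]]
[array([0.5850199 , 0.12280044, 0.1       ]), array([0.54709811, 0.12366224, 0.1       ])]
```

View pics/c17.png

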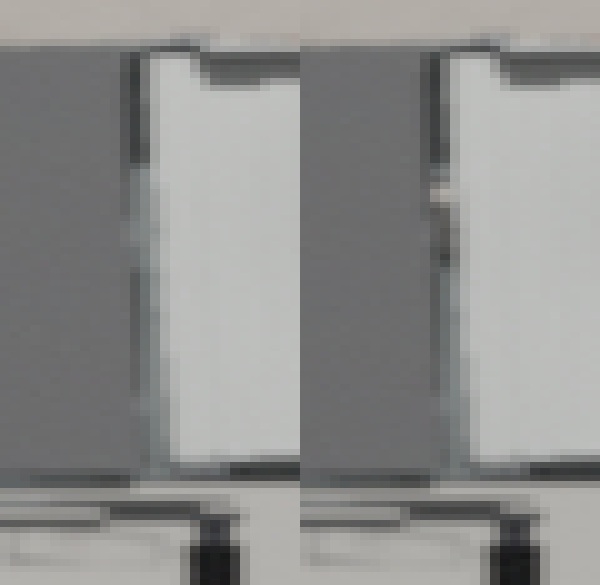

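View pics/c18.png

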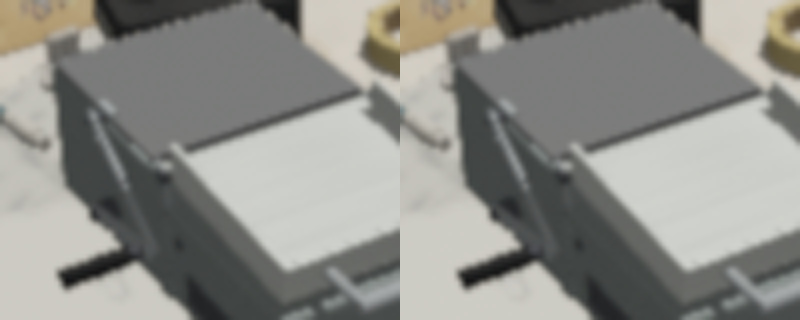

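```bash
python3 -c "
from rig import manip
print(manip.sign_off())"
```

```text
the job is handed in; nothing more can be done
None
```

All five parts that were on the desk (bush, washer, one fork end, collar and black plug) are now in the parts box. The tray is down flat and empty, and the lid is shut. I handed the job in at about 42 s; sign-off gives no verdict.

- **Order of work:** I laid the parts in the tray one at a time with the lid shut. Then I swung the stay over to its stop, and the lid stayed open with the hand off. I tipped the tray by its bar, let it down, and swung the stay back.
- **Parts in the box:** the top picture taken before closing the lid shows all five on the box floor and nothing left in the tray.
- **Final comparison:** compared with the first pictures, only the five parts have changed; the lid, stay, tray, ring gauge, eraser and micrometer look the same. One small streak at the lid's edge differs, which I take to be the fork end in the box, seen through the gap.
- **Upset on the way down:** near the bottom of the tray's travel the fingers slipped off the bar and then pressed down on it with about 46 N at the fingertips. The tray still came to rest flat.
- **Tray stop not felt:** I tipped the tray to about 1.15 rad, where its stop should be, but no clear stop force showed. All the parts had already slid out.

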